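# Load the bench shaker, lock its telescoping gates and close the hood

### The job

Stand every amber sample jar upright on the shaker's tray, between the gates and the far fence (two fit in a lane). Once all the jars are in, push both gates forward, each until its sprung button pops up through the next hole of its tube, even if its lane is empty; only then lower the clear hood gently until it is fully closed. Leave the beakers and the wash bottle where they are.

Things in the scene. Friction and masses are not known exactly. Their poses are not given: they have to be found in the camera images.
- jar1_center (a point): sample jar that may be absent: straight upright cylinder, 54 mm across, 85 mm tall, 0.15 to 0.3 kg, most of it in its foot; amber glass with a black cap of the same width (the top 21 mm). The point is its centre, 42.5 mm above its foot, z along its axis. It starts standing on the bench to the robot's left of the shaker
- jar2_center (a point): sample jar that may be absent: straight upright cylinder, 54 mm across, 85 mm tall, 0.15 to 0.3 kg, most of it in its foot; amber glass with a black cap of the same width (the top 21 mm). The point is its centre, 42.5 mm above its foot, z along its axis. It starts standing on the bench to the robot's left of the shaker
- jar3_center (a point): sample jar that may be absent: straight upright cylinder, 54 mm across, 85 mm tall, 0.15 to 0.3 kg, most of it in its foot; amber glass with a black cap of the same width (the top 21 mm). The point is its centre, 42.5 mm above its foot, z along its axis. It starts standing on the bench to the robot's left of the shaker
- jar4_center (a point): sample jar that may be absent: straight upright cylinder, 54 mm across, 85 mm tall, 0.15 to 0.3 kg, most of it in its foot; amber glass with a black cap of the same width (the top 21 mm). The point is its centre, 42.5 mm above its foot, z along its axis. It starts standing on the bench to the robot's left of the shaker
- shaker_floor (a point): middle of the shaker's tray floor, the top of a fixed white plinth 310 x 330 mm, 50 mm above the bench. x points away from the robot to the fence, y to the left, z up: the tray frame. A divider 4 mm thick along y = 0 and side walls with inner faces at y = +-134 mm make two lanes; these walls run from x = 0 to the fence and are 40 mm high
- fence (a point): top middle of the fence's face towards the gates: a low wall across the tray's far side, 40 mm above the tray floor, 276 mm long, 8 mm thick; its face is at x = +107 mm in the tray frame
- left_lane (a point): on the tray floor in the middle of the left lane's jar space: tray frame x = +76 mm, y = +68 mm. Two jars fit side by side at 32 mm either side of it along y; the point's axes are the tray's
- left_tube (a point): top of the mouth of the left lane's outer tube: a fixed square steel tube, 26 mm wide and high, lying on the tray floor along x from tray x = -130 to -18 mm (the mouth), at y = +68 mm, with two holes in its top, 49 and 14 mm behind the mouth (the first is the next hole for the button). The gate's inner tube slides out of it
- left_gate (a joint): slide of the left gate (m): 0 drawn back towards the robot; pushing it to the fence makes it grow; starts at 0 to 0.02, button held down inside the tube. Sliding takes about 2 N. At 0.043 to 0.047 the button pops up and locks it there both ways for good. Gate plate: 124 mm wide, 40 high, 8 thick; its face to the fence is at tray x = this value, so about 60 mm are left for the jars when locked
- left_handle (a point): upright black handle of the left gate, a block 13 mm (along x) x 24 mm (along y), top 66 mm above the tray floor; the point is in its middle, 55 mm above the floor, 7 mm behind the gate's face (its side towards the robot is another 7 mm back). It can be pushed from behind, above the outer tube
- left_button (a joint): height of the left gate's sprung brass button, 12 mm across (m): about 0 while held down under the outer tube's top wall, about 0.010 when popped up through a hole, standing then about 6 mm out of the tube
- right_lane (a point): on the tray floor in the middle of the right lane's jar space: tray frame x = +76 mm, y = -68 mm. Two jars fit side by side at 32 mm either side of it along y; the point's axes are the tray's
- right_tube (a point): top of the mouth of the right lane's outer tube: a fixed square steel tube, 26 mm wide and high, lying on the tray floor along x from tray x = -130 to -18 mm (the mouth), at y = -68 mm, with two holes in its top, 49 and 14 mm behind the mouth (the first is the next hole for the button). The gate's inner tube slides out of it
- right_gate (a joint): slide of the right gate (m): 0 drawn back towards the robot; pushing it to the fence makes it grow; starts at 0 to 0.02, button held down inside the tube. Sliding takes about 2 N. At 0.043 to 0.047 the button pops up and locks it there both ways for good. Gate plate: 124 mm wide, 40 high, 8 thick; its face to the fence is at tray x = this value, so about 60 mm are left for the jars when locked
- right_handle (a point): upright black handle of the right gate, a block 13 mm (along x) x 24 mm (along y), top 66 mm above the tray floor; the point is in its middle, 55 mm above the floor, 7 mm behind the gate's face (its side towards the robot is another 7 mm back). It can be pushed from behind, above the outer tube
- right_button (a joint): height of the right gate's sprung brass button, 12 mm across (m): about 0 while held down under the outer tube's top wall, about 0.010 when popped up through a hole, standing then about 6 mm out of the tube
- hood (a joint): angle of the clear hood (rad): 0 closed, growing as it opens; starts at 1.65 to 1.82, standing open at the robot's right. Its hinge is stiff (about 0.75 N m), so it stays where it is left and must be moved all the way down; about 3 to 8 N at the free edge
- hood_hinge (a point): middle of the hood's hinge line, tray frame x = 0, y = -152 mm, z = 0. Its axes turn with the hood: x along the hinge, y across to the free edge, z from the open underside to the top panel. The hood is a clear box without bottom: 284 mm along x (+-142), y 0 to 304 mm, z 0 to 105 mm, walls 4 mm; at joint 0 its axes are the tray's, opening turns it about +x
- hood_lip (a point): middle of the black lip on the outside of the hood's top panel near its free edge: 90 mm along the hinge direction, 12 mm thick, standing 14 mm out of the panel
- beaker_small: small empty glass beaker, 52 mm across, 60 mm tall, standing near the jars; to be left alone. Origin at its foot
- beaker_tall: taller empty glass beaker, 66 mm across, 100 mm tall, on the robot's side of the jars; to be left alone. Origin at its foot
- wash_bottle: white plastic wash bottle, 64 mm across, 150 mm tall, beyond the jars; to be left alone. Origin at its foot
Mind the look-alikes: they are no part of the job. What is shaped like the part that bears jar1_center but blue or yellow is not meant.

How it is judged:
On the way, in this order (a step that is already met when the one before it is completed fails the run):
1. all jars stand upright in the tray's lanes, between gates and fence (x of jar1_center in the frame of shaker_floor between 0.02 and 0.088 m and y of jar1_center in the frame of shaker_floor between -0.114 and 0.114 m and z of jar1_center in the frame of shaker_floor between 0.036 and 0.049 m and angle between each of jar1_center, jar2_center, jar3_center, jar4_center's own z axis and vertical below 0.1 rad and x of jar2_center in the frame of shaker_floor between 0.02 and 0.088 m and y of jar2_center in the frame of shaker_floor between -0.114 and 0.114 m and z of jar2_center in the frame of shaker_floor between 0.036 and 0.049 m and x of jar3_center in the frame of shaker_floor between 0.02 and 0.088 m and y of jar3_center in the frame of shaker_floor between -0.114 and 0.114 m and z of jar3_center in the frame of shaker_floor between 0.036 and 0.049 m and x of jar4_center in the frame of shaker_floor between 0.02 and 0.088 m and y of jar4_center in the frame of shaker_floor between -0.114 and 0.114 m and z of jar4_center in the frame of shaker_floor between 0.036 and 0.049 m), for 0.2 s.
2. both gates are pushed in to the next hole with their buttons popped up (value of joint left_gate between 0.04 and 0.05 m and value of joint each of left_button, right_button above 0.0065 m and value of joint right_gate between 0.04 and 0.05 m), for 0.2 s.
3. the hood is closed (value of joint hood below 0.05 rad), for 0.2 s.
At the end, for the whole second after the job is handed in: Every present jar stands upright (within 0.1 rad) on the tray floor between the gates and the fence, at rest; both gates are at 0.045 m (within 5 mm) with their buttons popped up (over 6.5 mm); the hood is closed (under 0.05 rad) (all of step 2 and x of jar1_center in the frame of shaker_floor between 0.064 and 0.088 m and y of jar1_center in the frame of shaker_floor between -0.114 and 0.114 m and z of jar1_center in the frame of shaker_floor between 0.036 and 0.049 m and angle between each of jar1_center, jar2_center, jar3_center, jar4_center's own z axis and vertical below 0.1 rad and linear speed of each of jar1, jar2, jar3, jar4 below 0.02 m/s and x of jar2_center in the frame of shaker_floor between 0.064 and 0.088 m and y of jar2_center in the frame of shaker_floor between -0.114 and 0.114 m and z of jar2_center in the frame of shaker_floor between 0.036 and 0.049 m and x of jar3_center in the frame of shaker_floor between 0.064 and 0.088 m and y of jar3_center in the frame of shaker_floor between -0.114 and 0.114 m and z of jar3_center in the frame of shaker_floor between 0.036 and 0.049 m and x of jar4_center in the frame of shaker_floor between 0.064 and 0.088 m and y of jar4_center in the frame of shaker_floor between -0.114 and 0.114 m and z of jar4_center in the frame of shaker_floor between 0.036 and 0.049 m and value of joint hood below 0.05 rad); the robot touches nothing.
It fails at once if the hood is slammed (faster than 2.5 rad/s) (velocity of joint hood below -2.5 rad/s).
It fails at once if a beaker or the wash bottle is moved by more than 40 mm (distance of any of beaker_small, beaker_tall, wash_bottle from where it was at the start of the episode above 0.04 m).
Of jar1, jar2, jar3, jar4 only 3 to 4 are there at a start; the rules pass over those that are not, and their reading is None.
At some moment in a run one of jar1, jar2, jar3, jar4 may be knocked a few centimetres aside while the robot is not near it.
It also fails if it takes over 208 s, if anything falls off the work surface, if the arm or the gripper's body presses on something with over 40 N, if the wrist force passes 120 N, or if a joint passes its speed limit or range.

### The arm

A 6-joint arm with a two-finger parallel gripper is mounted at the origin on the work surface. World frame = base frame: x ahead of the robot, y to its left, z up, the work surface at z = 0. Lengths are in m, angles in rad, forces in N, time in s.
With the tool pointing down it reaches from about 0.25 to 0.775 m from the base axis. Payload 4 kg.
Tool frame: the origin (TCP) lies on the centre line of the jaws, within the pads' length; the fingertips stand 17 mm ahead of it and the grasp point (between the pads) lies 2 mm behind it; z points along the fingers, y is the line along which they close (so a half turn about z gives the same grasp; the last joint's range is limited). The gripper opens to 94 mm and grips with 3 to 60 N. Pads are 16 mm wide; open, the fingers measure 119 mm over their backs; the gripper's body (75 mm by 177 mm) begins 78 mm behind the grasp point.
Start: joints at [-1.265, 0.087, 1.371, -0, 1.684, -0.103], TCP at [0.219, -0.505, 0.223] pointing down, gripper open.
Joint ranges: [-3.1, 3.1], [-0.76, 2.03], [0.27, 2.55], [-1.08, 4.22], [0.17, 2.65], [-2.57, 2.57]. Speed limits (rad/s): [2.79, 2.79, 3.14, 3.14, 3.14, 3.14].

### API

Orientations are given as [roll, pitch, yaw] about the fixed x, y, z axes, in that order (R = Rz(yaw) Ry(pitch) Rx(roll)).
In Python, from bench import robot gives the robot as it stands.
- The arm moves only by the tool servo_tool, never from a script. Its argument "plan" is a list of rows, each a list of 7 numbers: the shift along the tool's x, y, z normalised to -1 to 1, where 1 is 0.1 m, then the turn, a rotation vector about the tool's x, y, z normalised to -1 to 1, where 1 is pi/2 rad, then the finger opening in mm, from 0 to 94. In form: [[x, y, z, ax, ay, az, gripper], ...]. A call has 1 to 12 rows; each row is the pose to reach, as a shift and turn from the pose commanded when the call began, along the tool's axes at that moment; what a row does not reach only later rows make up. A row lasts 1/12 s, in which the tool goes at most 41.7 mm and 7.16 degrees, less where a joint would pass 70% of its speed; a pose out of reach is approached as far as the arm can. A call with a number of a shift or a turn outside -1 to 1 is refused whole. A call with a gripper value outside its range is refused whole. The fingers move at their own pace and stop on an object; the grip force is fixed at half the most. Time passes only in rows, so rows that repeat a pose let the fingers close. It gives the time, the measured TCP pose, the force, the opening and the grip force at its end, in the units of the state.
- robot.get_obs(): the state, without advancing time (a new reading comes with each control period).
- robot.snapshot(name): name is "scene" or "top" or "wrist"; returns the picture (480x640x3 uint8, red, green, blue); there is no depth.
- robot.camera_params(name): a dict with "camera_matrix" (3x3 intrinsics, pixels), "distortion" ([k1, k2, p1, p2, k3] as OpenCV has them; the pictures are not rectified), "rvec" (rotation vector, rad) and "tvec" (3), from world to camera coordinates, as OpenCV has them; the wrist camera has in their place "tool_from_camera" (4x4, takes a point from camera to tool coordinates, whose origin is the TCP and whose axes are the flange's). Camera axes: x right, y down, z forward; pixel columns grow to the right and rows downward; lengths in m; the calibration is good to about 2 mm. A picture is of the moment at which its call begins: read the wrist's pose just before it. camera_params takes no time and is no camera call.
- robot.close_job(): hands the job in; it is judged then, once.
Trained networks look in the newest picture that a camera, given by its name, has taken for a name from the list of things; names that differ only in an ending like _2 or _b are one class to them, and where a whole thing is asked for, a point or a joint stands for the part that bears it (a point fixed in the world has none). Each returns a list of dicts, best first, with "conf" (0 to 1); they miss things now and then, are a little off and sometimes report something else, mostly with a low value. They report only what shows in the picture. A call takes as long as a camera call. They do not tell look-alikes from the thing itself.
- robot.find_in(thing, camera): "extent" ([centre column, centre row, width, height] in pixels, round what is visible of it).
The state is a dict: "time": time; "joint_positions": joint angles; "qvel": joint speeds; "joint_torque": joint torques, N m; "tool_pos": TCP position; "ee_rot": TCP orientation; "wrist_force": force on the tool from outside, world axes, zero at the start; "wrist_torque": the same for the moment, N m; "width": finger opening in m; "finger_force": force on a finger pad.
Only numpy, scipy, OpenCV 4.12 (cv2) and the standard library are available. Lean on these libraries where they do the work, as an engineer would, in place of code of your own. Each camera call takes 0.05 s, during which the arm holds its last target. There are 200 camera calls.

## Working session

There is one attempt and no reset: what is moved stays moved. The work goes in short steps, Python scripts to look and compute and a tool call to move; the robot and the scene stay as the last step left them, time stands still between calls to the robot, and variables do not carry over. Pictures are saved under pics/ and viewed, at most 14 in all, crops included, and the job is handed in when it is done.

Besides the shell and the picture viewer there is one more tool, called as name([rows], argument=value, ...), one row to a line, values as JSON. servo_tool: Moves the arm, as the interface text tells. Scaled input: -1 to 1 covers 0.1 m each way for a shift and pi/2 rad each way for a turn. Its arguments: {"type":"object","properties":{"plan":{"type":"array","items":{"type":"array","items":{"type":"number"}}}},"required":["plan"]}

```bash
mkdir -p pics; cat > h.py <<'E'
import numpy as np, cv2
from bench import robot
from scipy.spatial.transform import Rotation as R
def save(c,n):
    im=robot.snapshot(c); cv2.imwrite(f'pics/{n}.png',im[:,:,::-1]); return im
def ray(c,uv):
    p=robot.camera_params(c); K=np.array(p['camera_matrix']);D=np.array(p['distortion'])
    x=cv2.undistortPoints(np.array([[uv]],float),K,D)[0,0]; d=np.array([x[0],x[1],1.])
    if 'rvec' in p:
        Rm=cv2.Rodrigues(np.array(p['rvec'],float))[0]; t=np.array(p['tvec'],float).ravel()
        return -Rm.T@t, Rm.T@d
    o=robot.get_obs(); T=np.array(p['tool_from_camera']); Rt=R.from_euler('xyz',o['ee_rot']).as_matrix()
    return Rt@T[:3,3]+np.array(o['tool_pos']), Rt@T[:3,:3]@d
def atz(c,uv,z):
    o,d=ray(c,uv); return o+d*(z-o[2])/d[2]
def proj(c,P):
    p=robot.camera_params(c); P=np.array(P,float).reshape(-1,3)
    K=np.array(p['camera_matrix']);D=np.array(p['distortion'])
    if 'rvec' in p: return cv2.projectPoints(P,np.array(p['rvec'],float),np.array(p['tvec'],float),K,D)[0][:,0]
    o=robot.get_obs(); T=np.eye(4); T[:3,:3]=R.from_euler('xyz',o['ee_rot']).as_matrix(); T[:3,3]=o['tool_pos']
    M=np.linalg.inv(T@np.array(p['tool_from_camera']))
    return cv2.projectPoints(P,cv2.Rodrigues(M[:3,:3])[0],M[:3,3],K,D)[0][:,0]
E
python3 - <<'E'
from h import *
np.set_printoptions(precision=3,suppress=True)
print(robot.get_obs())
for c in ('scene','top'):
    save(c,c+'0'); o,d=ray(c,(320,240)); print(c,o,d)
    for n in ['jar1_center','left_handle','right_handle','hood_lip','beaker_small','beaker_tall','wash_bottle','fence','shaker_floor']:
        try: print(n,[(np.round(r['conf'],2),np.round(r['extent'])) for r in robot.find_in(n,c)])
        except Exception as e: print(n,e)
E
```

```text
{'time': 0.0, 'joint_positions': array([-1.265,  0.088,  1.372, -0.   ,  1.684, -0.103]), 'qvel': array([-0.001,  0.   , -0.   ,  0.002,  0.002,  0.001]), 'joint_torque': array([  0.001, -34.018, -30.243,   0.072,   0.033,  -0.   ]), 'tool_pos': array([ 0.218, -0.504,  0.221]), 'ee_rot': array([-3.139, -0.   ,  0.409]), 'wrist_force': array([-0.546,  0.16 , -0.169]), 'wrist_torque': array([ 0.032, -0.048,  0.034]), 'finger_force': 0.0, 'width': 0.09408137136978278}
scene [1.159 0.037 0.774] [-0.693  0.116 -0.712]
jar1_center [(np.float64(0.89), array([509., 276.,  34.,  55.])), (np.float64(0.81), array([379., 280.,  30.,  48.])), (np.float64(0.76), array([355., 325.,  30.,  56.])), (np.float64(0.37), array([351., 186.,  33.,  53.]))]
left_handle [(np.float64(0.93), array([248., 275.,  69.,  43.])), (np.float64(0.29), array([427., 226.,  32.,  47.]))]
right_handle [(np.float64(0.68), array([169., 281.,  77.,  42.]))]
hood_lip [(np.float64(0.72), array([ 69., 249., 138., 263.]))]
beaker_small [(np.float64(0.69), array([493., 237.,  32.,  35.])), (np.float64(0.26), array([444., 265.,  3
[... 682 characters left out ...]
rray([487., 196., 306., 228.]))]
right_handle [(np.float64(0.92), array([459., 230.,  65.,  42.])), (np.float64(0.49), array([487., 193., 306., 224.]))]
hood_lip [(np.float64(0.67), array([566., 190., 149., 212.])), (np.float64(0.46), array([486., 193., 307., 225.]))]
beaker_small [(np.float64(0.79), array([142., 256.,  37.,  30.])), (np.float64(0.37), array([460., 230.,  70.,  48.]))]
beaker_tall [(np.float64(0.89), array([267., 352.,  39.,  36.])), (np.float64(0.42), array([269., 276.,  33.,  34.]))]
wash_bottle [(np.float64(0.74), array([252., 137.,  38.,  48.]))]
fence [(np.float64(0.62), array([487., 194., 306., 226.]))]
shaker_floor [(np.float64(0.62), array([485., 193., 307., 227.]))]
```

View pics/scene0.png

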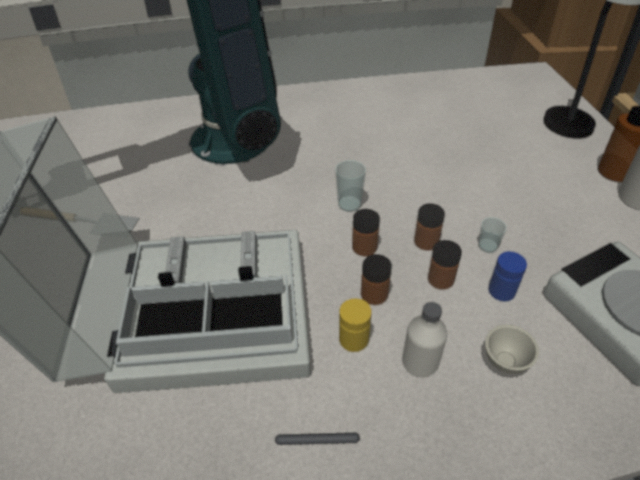

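View pics/top0.png

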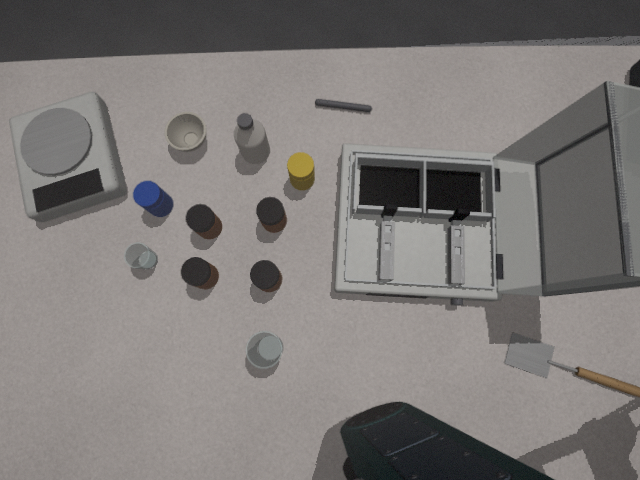

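The scene shows four amber jars: in the top view the caps are at (202,220), (271,212), (198,270) and (265,274). The yellow (300,170) and blue (150,195) ones are look-alikes. The tray spans about (340–497, 148–298), with the hood open to the right. I'll enlarge the tray to find its corners.

```bash
python3 - <<'E'
from h import *
im=cv2.imread('pics/top0.png')
c=im[135:310,325:510]; cv2.imwrite('pics/crop_t.png',cv2.resize(c,None,fx=4,fy=3.4*4/3.4,interpolation=cv2.INTER_CUBIC)[:,:])
g=im.max(2); 
m=((g<60)).astype(np.uint8); m[:, 320:]=0; m[:180]=0; m[330:]=0
n,l,s,ce=cv2.connectedComponentsWithStats(m)
for i in range(1,n):
    if s[i,4]>100: print(s[i],ce[i],atz('top',ce[i],0.085).round(4))
E
```

```text
[  33  180   70   32 1353] [ 64.22320769 192.16851441] [0.6177 0.6426 0.085 ]
[257 198  28  28 601] [270.01164725 211.32113145] [0.5648 0.235  0.085 ]
[186 205  29  28 614] [200.23941368 218.2247557 ] [0.5555 0.3696 0.085 ]
[182 257  29  29 656] [195.86128049 271.33384146] [0.4528 0.375  0.085 ]
[250 261  30  29 641] [264.3775351  274.66302652] [0.4426 0.2463 0.085 ]
```

View pics/crop_t.png

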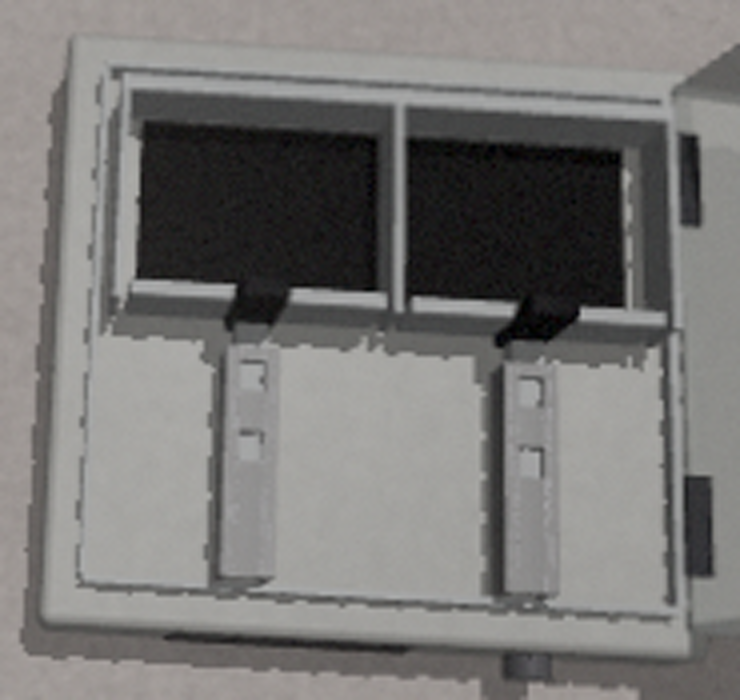

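```bash
python3 - <<'E'
from h import *
from scipy.optimize import least_squares
P=[((0,0,.04),(400,308)),((.107,0,.04),(400,103)),((-.155,.165,0),(43,625)),((-.155,-.165,0),(690,655)),((.155,.165,0),(73,38)),
((-.018,.081,.026),(230,345)),((-.018,.055,.026),(277,348)),((-.13,.081,.026),(222,578)),((-.13,.055,.026),(270,580)),
((-.018,-.055,.026),(503,362)),((-.018,-.081,.026),(555,365)),((-.13,-.055,.026),(505,594)),((-.13,-.081,.026),(553,596)),((.107,.134,.04),(133,90)),((.107,-.134,.04),(668,122))]
X=np.array([p[0] for p in P]);U=np.array([[325+p[1][0]/4,135+p[1][1]/4] for p in P])-.4
def W(q,X): return np.c_[X[:,0]*np.cos(q[2])-X[:,1]*np.sin(q[2])+q[0],X[:,0]*np.sin(q[2])+X[:,1]*np.cos(q[2])+q[1],X[:,2]+.05]
f=lambda q:(proj('top',W(q,X))-U).ravel()
r=least_squares(f,[.5,-.1,0],loss='soft_l1');print(r.x);print(f(r.x).reshape(-1,2).round(1))
np.save('tray.npy',r.x)
q=r.x
for n,p in dict(L1=(.07,.100,.0),L2=(.07,.036,0),R1=(.07,-.036,0),R2=(.07,-.1,0)).items(): print(n,W(q,np.array([p])).round(4))
# gates from handle top centre: image left(259,292)?, right(548,312)
for n,y,uv in (('L',.068,(264,290)),('R',-.068,(550,305))):
    w=atz('top',(325+uv[0]/4,135+uv[1]/4),.116)-[q[0],q[1],0]
    c,s=np.cos(q[2]),np.sin(q[2]);print(n,c*w[0]+s*w[1],-s*w[0]+c*w[1])
for c in [(.5648,.235),(.5555,.3696),(.4528,.375),(.4426,.2463)]:
    print(proj('scene',[[*c,.085],[*c,0]]).round(0).ravel())
for n,uv,z in (('bt',(264,350),.05),('bs',(142,256),.03),('yel',(301,165),.085),('wash',(252,143),.075)): print(n,atz('top',uv,z).round(3))
E
```

```text
[ 0.55111954 -0.06187641 -0.09236094]
[[-0.3  1.2]
 [-0.   0.4]
 [-1.5 -0.4]
 [ 6.   1.7]
 [-1.1 -2.3]
 [-1.   0.3]
 [ 0.6  0.3]
 [-0.8 -0.5]
 [ 0.9 -0.2]
 [ 0.3  0.1]
 [ 0.5  0.2]
 [ 0.1 -0.4]
 [ 1.7 -0.2]
 [-0.7 -0.4]
 [-0.1 -0.2]]
L1 [[0.63   0.0312 0.05  ]]
L2 [[ 0.6241 -0.0325  0.05  ]]
R1 [[ 0.6175 -0.1042  0.05  ]]
R2 [[ 0.6116 -0.1679  0.05  ]]
L -0.0009821161037136044 0.0682785403735879
R 1.9065513060054912e-07 -0.06593723845262316
[375. 263. 372. 293.]
[444. 249. 437. 279.]
[429. 211. 423. 241.]
[364. 217. 363. 247.]
bt [0.305 0.252 0.05 ]
bs [0.495 0.501 0.03 ]
yel [0.658 0.173 0.085]
wash [0.713 0.272 0.075]
```

servo_tool([
  [0.54, -0.74, -0.3, 0, 0, -0.68, 80],
  [0.54, -0.74, -0.3, 0, 0, -0.68, 80],
  [0.54, -0.74, -0.3, 0, 0, -0.68, 80],
  [0.54, -0.74, -0.3, 0, 0, -0.68, 80],
  [0.54, -0.74, -0.3, 0, 0, -0.68, 80],
  [0.54, -0.74, -0.3, 0, 0, -0.68, 80],
  [0.54, -0.74, -0.3, 0, 0, -0.68, 80],
  [0.54, -0.74, -0.3, 0, 0, -0.68, 80],
  [0.54, -0.74, -0.3, 0, 0, -0.68, 80],
  [0.54, -0.74, -0.3, 0, 0, -0.68, 80],
])

```text
time: 1.83
tool_pos: [0.2388, -0.4153, 0.2526]
ee_rot: [3.141, 0.0, 1.478]
wrist_force: [0.3, 1.3, 1.0]
width: 0.0802
finger_force: 0.0
```

```bash
cat >> h.py <<'E'
np.set_printoptions(precision=4,suppress=True)
q=np.load('tray.npy'); c_,s_=np.cos(q[2]),np.sin(q[2])
def tt(w): w=np.array(w)-[q[0],q[1],.05]; return np.array([c_*w[0]+s_*w[1],-s_*w[0]+c_*w[1],w[2]])
def jars():
    im=robot.snapshot('top').max(2).astype(np.uint8); m=(im<60).astype(np.uint8); m[:, 325:]=0; m[:180]=0; m[330:]=0
    m[:,:120]=0
    n,l,s,ce=cv2.connectedComponentsWithStats(m)
    return [tt(atz('top',ce[i],.085)) for i in range(1,n) if 400<s[i,4]<900]
def st():
    o=robot.get_obs(); print('t',o['time'],'tray',tt(o['tool_pos']),'z',o['tool_pos'][2],'rot',o['ee_rot'],'yawerr',o['ee_rot'][2]-np.pi/2-q[2],'F',o['wrist_force'],'w',o['width'],o['finger_force'])
E
python3 - <<'E'
from h import *
st(); print(np.array(jars()))
E
```

```text
t 1.8333 tray [-0.2784 -0.3807  0.2026] z 0.2525675401272437 rot [3.1415 0.0002 1.478 ] yawerr -0.0004734464288929652 F [0.2834 1.3052 0.9835] w 0.08024384228194437 0.0
[[-0.0137  0.297   0.035 ]
 [-0.0357  0.4301  0.035 ]
 [-0.1382  0.426   0.035 ]
 [-0.1365  0.2969  0.035 ]]
```

servo_tool([
  [0.33, 0, 0, 0, 0, 0, 80],
  [0.67, 0, 0, 0, 0, 0, 80],
  [1, 0, 0, 0, 0, 0, 80],
])

```text
time: 2.13
tool_pos: [0.248, -0.3148, 0.2521]
ee_rot: [-3.141, -0.001, 1.473]
wrist_force: [0.9, 0.4, 0.6]
width: 0.0797
finger_force: 0.0
```

servo_tool([
  [0.33, 0.1, 0, 0, 0, 0, 80],
  [0.67, 0.15, 0, 0, 0, 0, 80],
  [1, 0.2, 0, 0, 0, 0, 80],
])

```text
time: 2.38
tool_pos: [0.2774, -0.2166, 0.2526]
ee_rot: [3.141, 0.0, 1.474]
wrist_force: [1.1, -0.8, -0.6]
width: 0.0803
finger_force: 0.0
```

servo_tool([
  [0.33, 0.1, 0, 0, 0, 0, 80],
  [0.67, 0.2, 0, 0, 0, 0, 80],
  [1, 0.3, 0, 0, 0, 0, 80],
])

```text
time: 2.63
tool_pos: [0.3168, -0.1197, 0.2528]
ee_rot: [3.14, 0.001, 1.474]
wrist_force: [0.8, -0.3, -0.3]
width: 0.0799
finger_force: 0.0
```

servo_tool([
  [0.33, 0.1, 0, 0, 0, 0, 80],
  [0.67, 0.2, 0, 0, 0, 0, 80],
  [1, 0.3, 0, 0, 0, 0, 80],
])

```text
time: 2.88
tool_pos: [0.3561, -0.0228, 0.2529]
ee_rot: [3.14, 0.0, 1.475]
wrist_force: [0.9, -0.2, 0.1]
width: 0.0798
finger_force: 0.0
```

servo_tool([
  [0.33, 0.1, 0, 0, 0, 0, 80],
  [0.67, 0.2, 0, 0, 0, 0, 80],
  [1, 0.3, 0, 0, 0, 0, 80],
])

```text
time: 3.13
tool_pos: [0.3954, 0.0741, 0.2528]
ee_rot: [3.14, 0.0, 1.475]
wrist_force: [1.0, -1.1, -0.2]
width: 0.0802
finger_force: 0.0
```

servo_tool([
  [0.33, 0.1, 0, 0, 0, 0, 80],
  [0.67, 0.2, 0, 0, 0, 0, 80],
  [1, 0.3, 0, 0, 0, 0, 80],
])

```text
time: 3.38
tool_pos: [0.4346, 0.1709, 0.2526]
ee_rot: [3.141, -0.0, 1.476]
wrist_force: [0.0, -0.5, 0.0]
width: 0.0797
finger_force: 0.0
```

servo_tool([
  [0.33, 0, 0, 0, 0, 0, 80],
  [0.67, 0, 0, 0, 0, 0, 80],
  [0.78, 0.02, 0, 0, 0, 0, 80],
  [0.78, 0.02, 0, 0, 0, 0, 80],
  [0.78, 0.02, 0, 0, 0, 0, 80],
])

```text
time: 3.8
tool_pos: [0.4436, 0.246, 0.2522]
ee_rot: [-3.141, 0.001, 1.477]
wrist_force: [-0.4, -1.1, -0.0]
width: 0.0802
finger_force: 0.0
```

```bash
python3 - <<'E'
from h import *
st(); print(np.array(jars()))
im=save('wrist','w1')
print([(r['conf'],r['extent']) for r in robot.find_in('jar1_center','wrist')])
print(proj('wrist',[[.4426,.2463,.085]]))
E
```

```text
t 3.8 tray [-0.1355  0.2966  0.2022] z 0.2521980959048912 rot [-3.1411  0.0015  1.4768] yawerr -0.001606999229438577 F [-0.3555 -1.0705 -0.0418] w 0.08018398096002025 0.0
[]
[(0.85, [456.2, 225.1, 83.1, 66.6]), (0.75, [546.2, 275.9, 95.9, 77.9])]
[[318.6747 231.2475]]
```

View pics/w1.png

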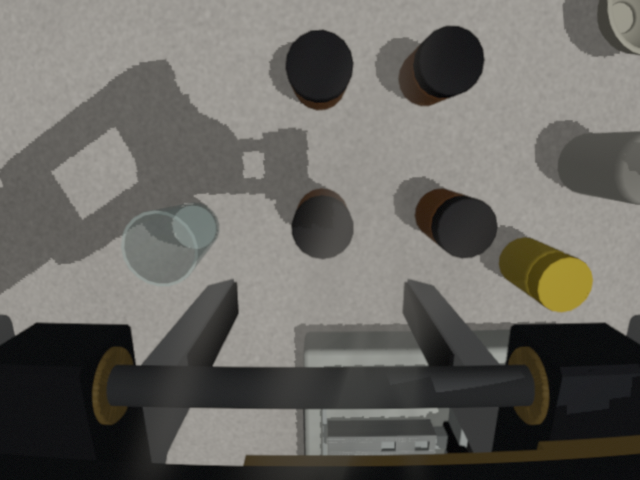

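The wrist view shows the target cap centred between the fingers at (322,226), about 3 mm from the prediction. The other jars are at (319,65), (449,61) and (465,226). Descend and grasp.

servo_tool([
  [0.02, 0.02, 0.33, 0, 0, 0, 80],
  [0.02, 0.02, 0.67, 0, 0, 0, 80],
  [0.02, 0.02, 1, 0, 0, 0, 80],
])

```text
time: 4.2
tool_pos: [0.4466, 0.2468, 0.1525]
ee_rot: [3.139, -0.001, 1.474]
wrist_force: [0.6, -0.8, -0.2]
width: 0.0801
finger_force: 0.0
```

servo_tool([
  [0, 0, 0.3, 0, 0, 0, 80],
  [0, 0, 0.6, 0, 0, 0, 80],
  [0, 0, 0.9, 0, 0, 0, 80],
  [0, 0, 0.9, 0, 0, 0, 80],
  [0, 0, 0.9, 0, 0, 0, 40],
  [0, 0, 0.9, 0, 0, 0, 40],
  [0, 0, 0.9, 0, 0, 0, 40],
  [0, 0, 0.9, 0, 0, 0, 40],
  [0, 0, 0.9, 0, 0, 0, 40],
])

```text
time: 4.95
tool_pos: [0.4468, 0.2487, 0.0649]
ee_rot: [3.139, -0.002, 1.477]
wrist_force: [-2.2, -0.2, 5.7]
width: 0.0535
finger_force: 30.0
```

servo_tool([
  [0, 0, -0.1, 0, 0, 0, 40],
  [0, 0, -0.4, 0, 0, 0, 40],
  [0, 0, -0.7, 0, 0, 0, 40],
  [0, 0, -1, 0, 0, 0, 40],
])

```text
time: 5.28
tool_pos: [0.4453, 0.2479, 0.1634]
ee_rot: [-3.141, 0.001, 1.477]
wrist_force: [0.2, -0.4, -2.3]
width: 0.0535
finger_force: 30.0
```

```bash
python3 - <<'E'
from h import *
st()
E
```

```text
t 5.2833 tray [-0.1339  0.2987  0.1134] z 0.16344742845088434 rot [-3.1406  0.0009  1.4771] yawerr -0.0012871472161700148 F [ 0.1966 -0.3886 -2.2651] w 0.05352773337269583 29.99555468559265
```

servo_tool([
  [0, 0, -0.3, 0, 0, 0, 40],
  [-0.1, 0, -0.6, 0, 0, 0, 40],
  [-0.4, 0.15, -0.87, 0, 0, 0, 40],
  [-0.7, 0.3, -0.87, 0, 0, 0, 40],
  [-1, 0.5, -0.87, 0, 0, 0, 40],
])

```text
time: 5.7
tool_pos: [0.4871, 0.1435, 0.2534]
ee_rot: [3.135, -0.001, 1.479]
wrist_force: [1.1, 0.4, -2.8]
width: 0.0537
finger_force: 30.0
```

servo_tool([
  [-0.33, 0.18, 0, 0, 0, 0, 40],
  [-0.67, 0.36, 0, 0, 0, 0, 40],
  [-1, 0.55, 0, 0, 0, 0, 40],
])

```text
time: 5.95
tool_pos: [0.5318, 0.0375, 0.25]
ee_rot: [3.141, 0.0, 1.477]
wrist_force: [-0.1, 0.2, -2.6]
width: 0.0533
finger_force: 30.0
```

servo_tool([
  [-0.33, 0.18, 0, 0, 0, 0, 40],
  [-0.67, 0.36, 0, 0, 0, 0, 40],
  [-1, 0.55, 0, 0, 0, 0, 40],
])

```text
time: 6.2
tool_pos: [0.5772, -0.0674, 0.2498]
ee_rot: [3.141, 0.0, 1.477]
wrist_force: [1.6, 0.7, -1.4]
width: 0.0534
finger_force: 30.0
```

servo_tool([
  [-0.25, 0.15, 0, 0, 0, 0, 40],
  [-0.5, 0.3, 0, 0, 0, 0, 40],
  [-0.75, 0.4, 0, 0, 0, 0, 40],
  [-0.98, 0.5, 0, 0, 0, 0, 40],
  [-0.98, 0.5, 0, 0, 0, 0, 40],
  [-0.98, 0.5, 0, 0, 0, 0, 40],
])

```text
time: 6.7
tool_pos: [0.6175, -0.169, 0.2487]
ee_rot: [-3.14, -0.0, 1.475]
wrist_force: [-0.2, -0.3, -3.0]
width: 0.0535
finger_force: 30.0
```

```bash
python3 - <<'E'
from h import *
st(); print(np.array(jars())); save('top','t1')
E
```

```text
t 6.7 tray [ 0.076  -0.1005  0.1987] z 0.24867951399212865 rot [-3.1399 -0.0005  1.4748] yawerr -0.003646634112575653 F [-0.244  -0.3045 -2.9769] w 0.05354064278425614 29.995637834072113
[[-0.0134  0.2976  0.035 ]
 [-0.0355  0.4301  0.035 ]
 [-0.1382  0.426   0.035 ]]
```

View pics/t1.png

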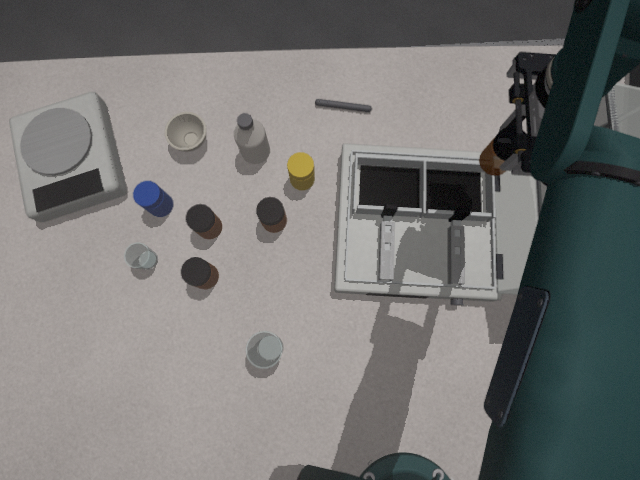

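The jar is held above the tray's right corner (image position (497,155)) and the forearm passes near the hood, so I'll check clearance in the scene view.

```bash
python3 - <<'E'
from h import *
a=save('scene','s1').astype(int); b=cv2.imread('pics/scene0.png')[:,:,::-1].astype(int)
print([(r['conf'],r['extent']) for r in robot.find_in('hood_lip','scene')],robot.get_obs()['joint_torque'],robot.get_obs()['joint_positions'])
E
```

```text
[(0.88, [68.5, 253.0, 137.1, 253.8]), (0.49, [491.9, 236.8, 34.1, 35.5]), (0.24, [156.2, 262.4, 312.4, 267.2])] [ -0.3817 -43.6521 -31.5047   0.0421   0.0246   0.0015] [-0.3522  0.2871  1.0843  0.0002  1.77   -0.2597]
```

View pics/s1.png

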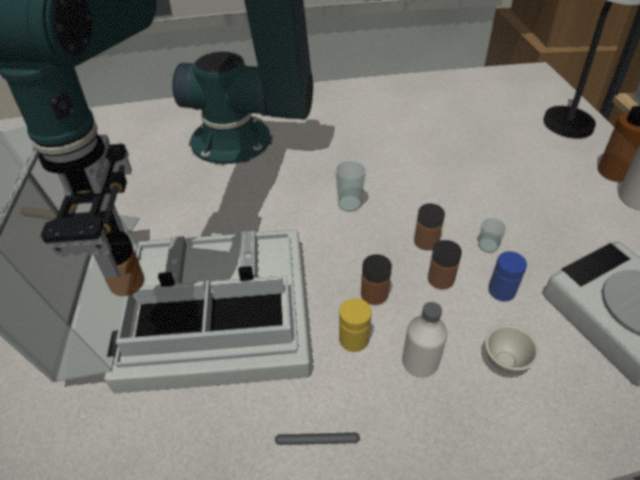

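The scene view shows the jar upright in the jaws at (122,270), and the hood is unmoved with its lip box unchanged. The hinge is light, so I'll lower slowly.

servo_tool([
  [0.05, 0, 0.2, 0, 0, 0, 40],
  [0.05, 0, 0.4, 0, 0, 0, 40],
  [0.05, 0, 0.6, 0, 0, 0, 40],
  [0.05, 0, 0.8, 0, 0, 0, 40],
  [0.05, 0, 1, 0, 0, 0, 40],
  [0.05, 0, 1, 0, 0, 0, 40],
])

```text
time: 7.4
tool_pos: [0.6153, -0.1606, 0.1444]
ee_rot: [-3.133, -0.002, 1.479]
wrist_force: [-0.8, -0.2, -4.0]
width: 0.0533
finger_force: 30.0
```

```bash
python3 - <<'E'
from h import *
st();robot.snapshot('scene')
print([(r['conf'],r['extent']) for r in robot.find_in('hood_lip','scene')][:1],robot.get_obs()['joint_torque'])
E
```

```text
t 7.4 tray [ 0.0731 -0.0924  0.0944] z 0.1443750830860649 rot [-3.1325 -0.0023  1.4786] yawerr 0.00016989781650650349 F [-0.8063 -0.1584 -3.9863] w 0.05332575237138834 29.995418787002563
[(0.8, [62.0, 261.2, 123.9, 243.3])] [ -0.0006 -42.7935 -29.6095   0.0622   0.0819  -0.0008]
```

servo_tool([
  [0, 0.02, 0.1, 0, 0, 0, 40],
  [0, 0.02, 0.2, 0, 0, 0, 40],
  [0, 0.02, 0.26, 0, 0, 0, 40],
  [0, 0.02, 0.29, 0, 0, 0, 40],
  [0, 0.02, 0.3, 0, 0, 0, 40],
  [0, 0.02, 0.3, 0, 0, 0, 40],
])

```text
time: 8.0
tool_pos: [0.6199, -0.163, 0.1191]
ee_rot: [-3.141, -0.0, 1.477]
wrist_force: [-0.4, -0.9, -1.6]
width: 0.0537
finger_force: 30.0
```

servo_tool([
  [0, 0, 0, 0, 0, 0, 66],
  [0, 0, 0, 0, 0, 0, 66],
  [0, 0, 0, 0, 0, 0, 66],
  [0, 0, 0, 0, 0, 0, 70],
  [0, 0, -0.2, 0, 0, 0, 70],
  [0, 0, -0.5, 0, 0, 0, 70],
  [0, 0, -0.8, 0, 0, 0, 70],
  [0, 0, -1, 0, 0, 0, 70],
])

```text
time: 8.67
tool_pos: [0.6209, -0.1632, 0.2234]
ee_rot: [3.137, 0.001, 1.477]
wrist_force: [0.3, 0.0, 0.6]
width: 0.0698
finger_force: 0.0
```

servo_tool([
  [0.3, -0.1, -0.15, 0, 0, 0, 80],
  [0.65, -0.3, -0.35, 0, 0, 0, 80],
  [1, -0.5, -0.4, 0, 0, 0, 80],
])

```text
time: 8.92
tool_pos: [0.5814, -0.0608, 0.2626]
ee_rot: [3.136, 0.001, 1.475]
wrist_force: [0.1, 0.8, 0.9]
width: 0.0798
finger_force: 0.0
```

```bash
python3 - <<'E'
from h import *
st(); save('top','t2'); save('scene','s2')
print([(r['conf'],r['extent']) for r in robot.find_in('jar1_center','scene')])
print([(r['conf'],r['extent']) for r in robot.find_in('hood_lip','scene')][:1])
print(np.array(jars()))
E
```

```text
t 8.9167 tray [0.03   0.0039 0.2126] z 0.26262658946691464 rot [3.1358 0.0007 1.4745] yawerr -0.003897183450987607 F [0.0894 0.7799 0.9219] w 0.07979222215715513 0.0
[(0.87, [378.8, 281.2, 33.6, 47.5]), (0.81, [505.0, 275.2, 32.0, 50.9]), (0.8, [355.1, 323.6, 33.9, 56.9])]
[(0.71, [69.5, 250.5, 139.1, 265.0])]
[]
```

View pics/s2.png

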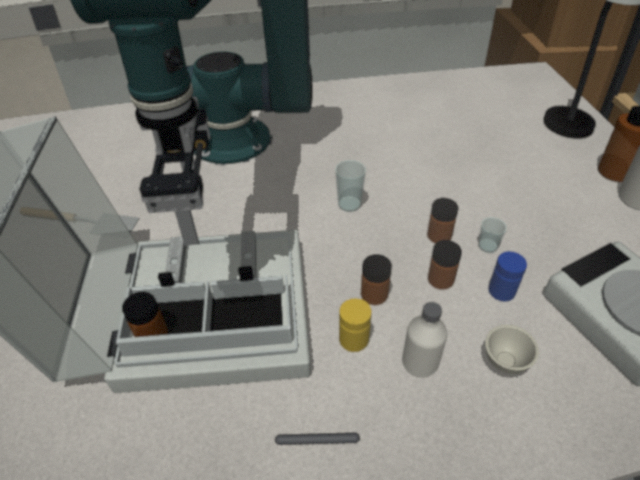

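The scene view shows the first jar standing in the right lane at (145,315). The bench jar that was at (430,227) has been knocked to (443,222).

```bash
python3 - <<'E'
from h import *
im=cv2.imread('pics/t2.png'); m=(im.max(2)<60).astype(np.uint8); m[:180]=0;m[330:]=0;m[:,:120]=0;m[:,325:]=0
n,l,s,ce=cv2.connectedComponentsWithStats(m)
for i in range(1,n):
    if s[i,4]>100: print(s[i],ce[i],tt(atz('top',ce[i],.085)))
robot.snapshot('top'); print([(r['conf'],r['extent']) for r in robot.find_in('jar1_center','top')])
im=cv2.imread('pics/scene0.png'); 
# placed jar in s2: cap blob
im=cv2.imread('pics/s2.png'); m=(im.max(2)<50).astype(np.uint8)
n,l,s,ce=cv2.connectedComponentsWithStats(m)
for i in range(1,n):
    if 150<s[i,4]<3000: print('s',s[i],ce[i],tt(atz('scene',ce[i],.135)),tt(atz('scene',ce[i],.08)))
E
```

```text
[(0.98, [270.2, 214.3, 31.9, 33.4]), (0.91, [302.4, 170.2, 28.5, 40.0]), (0.78, [152.4, 202.5, 39.1, 35.0]), (0.52, [570.2, 197.6, 139.5, 182.8]), (0.51, [489.1, 203.1, 301.7, 201.5])]
s [ 545    2   67  136 1847] [577.2426  96.1289] [-0.4667  0.8833  0.085 ] [-0.5582  0.946   0.03  ]
s [ 600    6   40  113 1156] [622.263   64.7362] [-0.6282  1.1009  0.085 ] [-0.7336  1.1823  0.03  ]
s [627 106  13  20 197] [634.1066 116.0964] [-0.3686  0.9865  0.085 ] [-0.4516  1.058   0.03  ]
s [231 118  41  39 620] [254.8839 134.0629] [-0.3716  0.0882  0.085 ] [-0.4549  0.0825  0.03  ]
s [434 241  26  25 480] [446.4458 253.6646] [0.0225 0.411  0.085 ] [-0.0269  0.4331  0.03  ]
s [ 563  244   65   41 1192] [595.4069 264.0059] [0.0739 0.66   0.085 ] [0.0289 0.7035 0.03  ]
s [363 256  27  26 552] [376.1467 268.7192] [0.0432 0.2868 0.085 ] [-0.0044  0.2981  0.03  ]
s [239 266  15  15 184] [245.8424 272.875 ] [0.03   0.0739 0.085 ] [-0.0187  0.0669  0.03  ]
s [159 273  15  13 155] [165.9097 279.0903] [ 0.0303 -0.0562  0.085 ] [-0.0184 -0.0744  0.03  ]
s [ 123  292   80   41 2251] [163.7357 313.1284] [ 0.0995 -0.0516  0.085 ] [ 0.0567 -0.0694  0.03  ]
s [ 210  294   72   36 2118] [245.1624 311.686 ] [0.1088 0.0736 0.085 ] [0.0668 0.0666 0.03  ]
```

```bash
sed -i 's/m=(im<60).astype(np.uint8)/m=(im<np.percentile(im,50)*.45).astype(np.uint8)/' h.py; python3 - <<'E'
from h import *
im=cv2.imread('pics/t2.png');print(im[212,270],np.percentile(im.max(2),50),np.percentile(cv2.imread('pics/t1.png').max(2),50))
print(np.array(jars()))
E
```

```text
[60 60 64] 165.0 157.0
[[-0.0137  0.2969  0.035 ]
 [-0.0356  0.4301  0.035 ]
 [-0.1521  0.4573  0.035 ]]
```

View pics/t2.png

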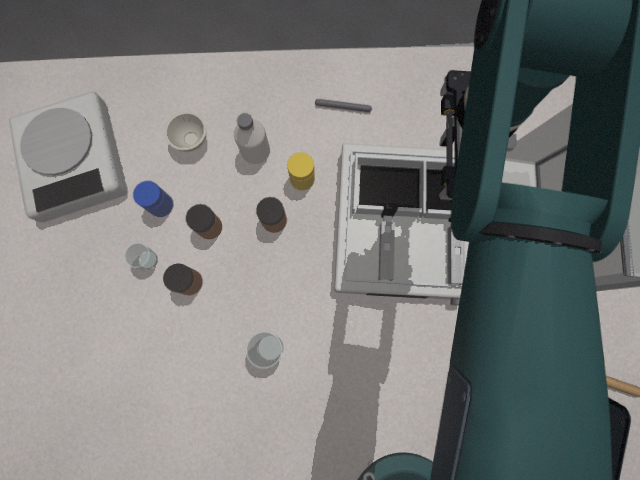

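The top view shows three jars left at (271,212), (202,220) and (181,278). Next is the nearest one at (271,212).

servo_tool([
  [0.33, -0.05, 0, 0, 0, 0, 80],
  [0.67, -0.1, 0, 0, 0, 0, 80],
  [1, -0.14, 0, 0, 0, 0, 80],
])

```text
time: 9.57
tool_pos: [0.5762, 0.0397, 0.2581]
ee_rot: [-3.14, 0.0, 1.473]
wrist_force: [0.9, -0.2, -0.2]
width: 0.0799
finger_force: 0.0
```

servo_tool([
  [0.33, -0.05, 0, 0, 0, 0, 80],
  [0.67, -0.1, 0, 0, 0, 0, 80],
  [1, -0.14, 0, 0, 0, 0, 80],
])

```text
time: 9.82
tool_pos: [0.5716, 0.1416, 0.2582]
ee_rot: [-3.14, 0.001, 1.475]
wrist_force: [0.4, 0.5, -1.2]
width: 0.0798
finger_force: 0.0
```

servo_tool([
  [0.33, -0.05, 0, 0, 0, 0, 80],
  [0.67, -0.1, 0, 0, 0, 0, 80],
  [0.95, -0.14, 0, 0, 0, 0, 80],
  [0.95, -0.14, 0, 0, 0, 0, 80],
  [0.95, -0.14, 0, 0, 0, 0, 80],
  [0.95, -0.14, 0, 0, 0, 0, 80],
])

```text
time: 10.32
tool_pos: [0.5669, 0.2359, 0.2583]
ee_rot: [-3.141, 0.001, 1.476]
wrist_force: [0.1, -0.9, -0.3]
width: 0.0796
finger_force: 0.0
```

```bash
cat >> h.py <<'E'
def wj():
    st(); robot.snapshot('wrist'); r=robot.find_in('jar1_center','wrist')
    for d in r:
        print(round(d['conf'],2),np.round(d['extent']))
    print('centre',proj('wrist',[np.array(robot.get_obs()['tool_pos'])*[1,1,0]+[0,0,.085]]))
E
python3 -c "
from h import *
wj()"
```

```text
t 10.3167 tray [-0.0118  0.2979  0.2083] z 0.25828467278586614 rot [-3.1406  0.0014  1.4757] yawerr -0.0027514725447482236 F [ 0.0612 -0.9062 -0.2765] w 0.07963187670072774 0.0
0.97 [326. 225.  62.  70.]
0.68 [426. 270.  76.  69.]
centre [[320.4091 231.2166]]
```

Good. Descend, grasp, lift and carry to right lane y = -0.034.

servo_tool([
  [0.01, 0, 0.33, 0, 0, 0, 80],
  [0.01, 0, 0.67, 0, 0, 0, 80],
  [0.01, 0, 1, 0, 0, 0, 80],
])

```text
time: 10.67
tool_pos: [0.5674, 0.2364, 0.159]
ee_rot: [3.139, -0.001, 1.474]
wrist_force: [-0.1, -0.3, 0.5]
width: 0.08
finger_force: 0.0
```

servo_tool([
  [0, 0, 0.3, 0, 0, 0, 80],
  [0, 0, 0.6, 0, 0, 0, 80],
  [0, 0, 0.94, 0, 0, 0, 80],
  [0, 0, 0.94, 0, 0, 0, 80],
  [0, 0, 0.94, 0, 0, 0, 40],
  [0, 0, 0.94, 0, 0, 0, 40],
  [0, 0, 0.94, 0, 0, 0, 40],
  [0, 0, 0.94, 0, 0, 0, 40],
  [0, 0, 0.94, 0, 0, 0, 40],
])

```text
time: 11.42
tool_pos: [0.5685, 0.2384, 0.0683]
ee_rot: [3.136, -0.002, 1.477]
wrist_force: [1.9, -0.1, 4.4]
width: 0.0539
finger_force: 30.0
```

servo_tool([
  [0, 0, -0.1, 0, 0, 0, 40],
  [0, 0, -0.4, 0, 0, 0, 40],
  [0, 0, -0.7, 0, 0, 0, 40],
  [0, 0, -1, 0, 0, 0, 40],
])

```text
time: 11.75
tool_pos: [0.5656, 0.238, 0.1662]
ee_rot: [-3.14, 0.001, 1.477]
wrist_force: [-0.1, 0.2, -1.1]
width: 0.0535
finger_force: 30.0
```

servo_tool([
  [0, 0, -0.3, 0, 0, 0, 40],
  [-0.1, 0, -0.6, 0, 0, 0, 40],
  [-0.4, 0.1, -0.9, 0, 0, 0, 40],
  [-0.7, 0.2, -0.9, 0, 0, 0, 40],
  [-1, 0.3, -0.9, 0, 0, 0, 40],
])

```text
time: 12.17
tool_pos: [0.5878, 0.1352, 0.2598]
ee_rot: [3.135, -0.001, 1.479]
wrist_force: [1.2, -0.2, -2.5]
width: 0.0539
finger_force: 30.0
```

servo_tool([
  [-0.33, 0.1, 0, 0, 0, 0, 40],
  [-0.67, 0.2, 0, 0, 0, 0, 40],
  [-1, 0.3, 0, 0, 0, 0, 40],
])

```text
time: 12.42
tool_pos: [0.6071, 0.0319, 0.2558]
ee_rot: [-3.141, 0.0, 1.478]
wrist_force: [0.6, -0.3, -1.6]
width: 0.0534
finger_force: 30.0
```

servo_tool([
  [-0.33, 0.1, 0, 0, 0, 0, 40],
  [-0.67, 0.2, 0, 0, 0, 0, 40],
  [-1, 0.28, 0, 0, 0, 0, 40],
  [-1, 0.28, 0, 0, 0, 0, 40],
  [-1, 0.28, 0, 0, 0, 0, 40],
])

```text
time: 12.83
tool_pos: [0.6256, -0.0706, 0.255]
ee_rot: [-3.14, -0.0, 1.474]
wrist_force: [-0.1, -0.0, -1.8]
width: 0.0534
finger_force: 30.0
```

```bash
python3 -c "
from h import *
st()"
```

```text
t 12.8333 tray [ 0.075  -0.0018  0.205 ] z 0.2550277040358224 rot [-3.1404 -0.0004  1.4737] yawerr -0.0047268096364284085 F [-0.1081 -0.0369 -1.8475] w 0.05336370708836863 29.997540414333344
```

servo_tool([
  [-0.15, 0, 0, 0, 0, 0, 40],
  [-0.31, 0, 0.2, 0, 0, 0, 40],
  [-0.31, 0, 0.4, 0, 0, 0, 40],
  [-0.31, 0, 0.6, 0, 0, 0, 40],
  [-0.31, 0, 0.8, 0, 0, 0, 40],
  [-0.31, 0, 0.8, 0, 0, 0, 40],
])

```text
time: 13.33
tool_pos: [0.6203, -0.0983, 0.1701]
ee_rot: [-3.132, -0.001, 1.479]
wrist_force: [-0.8, -0.1, -1.9]
width: 0.0539
finger_force: 30.0
```

```bash
python3 -c "
from h import *
st();save('scene','s3');im=cv2.imread('pics/s3.png')[220:370,90:310];cv2.imwrite('pics/c3.png',cv2.resize(im,None,fx=3.5,fy=3.5,interpolation=cv2.INTER_CUBIC))"
```

```text
t 13.3333 tray [ 0.0722 -0.0299  0.1201] z 0.17007185979200598 rot [-3.1322 -0.0014  1.4786] yawerr 0.0001689332473117644 F [-0.7572 -0.1008 -1.9469] w 0.05394337222830689 29.997416138648987
```

View pics/c3.png

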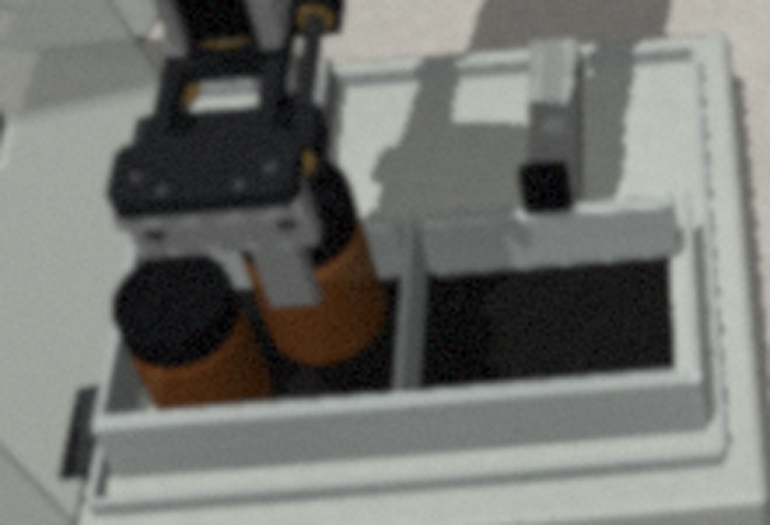

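The held jar comes down between the placed jar (crop (190,330)) and the divider (405,310), with gaps on both sides. Continue down and release.

servo_tool([
  [-0.02, 0.02, 0.15, 0, 0, 0, 40],
  [-0.02, 0.02, 0.3, 0, 0, 0, 40],
  [-0.02, 0.02, 0.4, 0, 0, 0, 40],
  [-0.02, 0.02, 0.5, 0, 0, 0, 40],
  [-0.02, 0.02, 0.53, 0, 0, 0, 40],
  [-0.02, 0.02, 0.53, 0, 0, 0, 40],
])

```text
time: 13.88
tool_pos: [0.6245, -0.1016, 0.1216]
ee_rot: [-3.14, -0.0, 1.477]
wrist_force: [-0.8, 0.1, -1.5]
width: 0.0538
finger_force: 30.0
```

servo_tool([
  [0, 0, 0, 0, 0, 0, 66],
  [0, 0, 0, 0, 0, 0, 66],
  [0, 0, 0, 0, 0, 0, 66],
  [0, 0, 0, 0, 0, 0, 70],
  [0, 0, -0.2, 0, 0, 0, 70],
  [0, 0, -0.5, 0, 0, 0, 70],
  [0, 0, -0.8, 0, 0, 0, 70],
  [0, 0, -1, 0, 0, 0, 70],
])

```text
time: 14.55
tool_pos: [0.6257, -0.1022, 0.2262]
ee_rot: [3.137, 0.001, 1.477]
wrist_force: [0.3, 0.4, 0.2]
width: 0.0703
finger_force: 0.0
```

servo_tool([
  [0.3, -0.1, -0.15, 0, 0, 0, 80],
  [0.65, -0.2, -0.35, 0, 0, 0, 80],
  [1, -0.3, -0.4, 0, 0, 0, 80],
])

```text
time: 14.8
tool_pos: [0.6053, 0.0006, 0.2669]
ee_rot: [3.134, -0.0, 1.475]
wrist_force: [-0.3, -0.1, 1.0]
width: 0.0798
finger_force: 0.0
```

servo_tool([
  [0.33, -0.1, 0, 0, 0, 0, 80],
  [0.67, -0.2, 0, 0, 0, 0, 80],
  [1, -0.3, 0, 0, 0, 0, 80],
  [1, -0.3, 0, 0, 0, 0, 80],
])

```text
time: 15.13
tool_pos: [0.5826, 0.1086, 0.2634]
ee_rot: [3.141, -0.003, 1.484]
wrist_force: [0.5, 0.5, -0.6]
width: 0.0798
finger_force: 0.0
```

```bash
python3 - <<'E'
from h import *
st(); print(np.array(jars()))
save('scene','s4');save('top','t4')
a=cv2.imread('pics/s4.png')[220:400,60:310]; b=cv2.imread('pics/t4.png')[130:310,320:570]
cv2.imwrite('pics/c4.png',cv2.resize(np.hstack([a,b]),None,fx=1.6,fy=1.6,interpolation=cv2.INTER_CUBIC))
E
```

```text
t 15.1333 tray [0.0156 0.1727 0.2134] z 0.2634194001602376 rot [ 3.1406 -0.0035  1.4842] yawerr 0.005790071757916182 F [ 0.495   0.4708 -0.5858] w 0.07982124340550738 0.0
[[-0.0356  0.4301  0.035 ]
 [-0.1518  0.4579  0.035 ]]
```

View pics/c4.png

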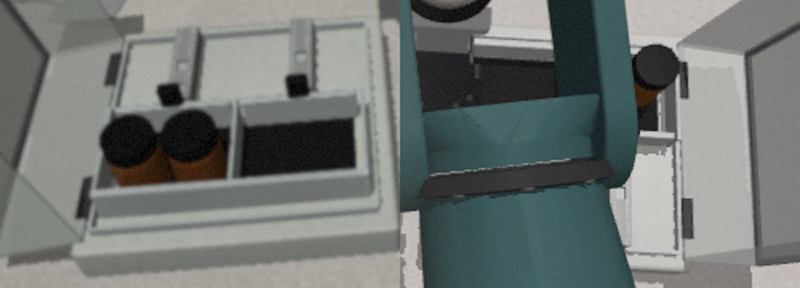

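Both jars stand in the right lane. Next is the jar at tray (-0.036, 0.430).

servo_tool([
  [0.33, -0.05, 0, 0, 0, 0, 80],
  [0.67, -0.1, 0, 0, 0, 0, 80],
  [1, -0.2, 0, 0, 0, 0, 80],
])

```text
time: 15.53
tool_pos: [0.5746, 0.2029, 0.2619]
ee_rot: [3.141, 0.0, 1.472]
wrist_force: [1.3, -0.4, -0.2]
width: 0.0799
finger_force: 0.0
```

servo_tool([
  [0.33, -0.05, 0, 0, 0, 0, 80],
  [0.67, -0.1, 0, 0, 0, 0, 80],
  [1, -0.2, 0, 0, 0, 0, 80],
])

```text
time: 15.78
tool_pos: [0.5641, 0.3052, 0.2619]
ee_rot: [3.141, 0.001, 1.473]
wrist_force: [-0.2, -0.4, 0.4]
width: 0.0804
finger_force: 0.0
```

servo_tool([
  [0.3, -0.05, 0, 0, 0, 0, 80],
  [0.58, -0.1, 0, 0, 0, 0, 80],
  [0.58, -0.1, 0, 0, 0, 0, 80],
  [0.58, -0.1, 0, 0, 0, 0, 80],
  [0.58, -0.1, 0, 0, 0, 0, 80],
])

```text
time: 16.2
tool_pos: [0.5593, 0.3626, 0.2619]
ee_rot: [3.141, 0.001, 1.475]
wrist_force: [1.1, -0.9, 0.1]
width: 0.0799
finger_force: 0.0
```

```bash
python3 -c "
from h import *
wj()"
```

```text
t 16.2 tray [-0.031   0.4235  0.2119] z 0.26190413788755446 rot [3.1414 0.0012 1.4748] yawerr -0.003628366290613416 F [ 1.0942 -0.8972  0.0537] w 0.07987409158417125 0.0
0.69 [369.  86.  70.  73.]
0.58 [426. 386.  56.  84.]
0.31 [502. 295. 110.  90.]
centre [[320.2394 230.4616]]
```

```bash
python3 -c "
from h import *
save('wrist','w3')"
```

```text
(no output)
```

View pics/w3.png

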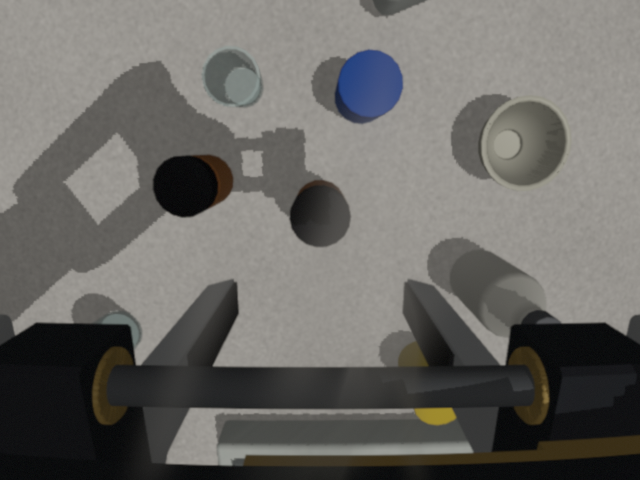

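The wrist view shows the cap at (320,215), so the tool has to go about 9 mm further along +y before descending.

servo_tool([
  [0.09, 0, 0.33, 0, 0, 0, 80],
  [0.09, 0, 0.67, 0, 0, 0, 80],
  [0.09, 0, 1, 0, 0, 0, 80],
])

```text
time: 16.6
tool_pos: [0.5601, 0.3724, 0.1623]
ee_rot: [3.139, -0.001, 1.475]
wrist_force: [-0.2, -0.9, 0.3]
width: 0.0798
finger_force: 0.0
```

servo_tool([
  [0, 0, 0.3, 0, 0, 0, 80],
  [0, 0, 0.6, 0, 0, 0, 80],
  [0, 0, 0.97, 0, 0, 0, 80],
  [0, 0, 0.97, 0, 0, 0, 80],
  [0, 0, 0.97, 0, 0, 0, 40],
  [0, 0, 0.97, 0, 0, 0, 40],
  [0, 0, 0.97, 0, 0, 0, 40],
  [0, 0, 0.97, 0, 0, 0, 40],
  [0, 0, 0.97, 0, 0, 0, 40],
])

```text
time: 17.35
tool_pos: [0.5604, 0.3741, 0.0687]
ee_rot: [3.138, -0.003, 1.477]
wrist_force: [-1.1, -0.4, 4.8]
width: 0.0534
finger_force: 30.0
```

servo_tool([
  [0, 0, -0.1, 0, 0, 0, 40],
  [0, 0, -0.4, 0, 0, 0, 40],
  [0, 0, -0.7, 0, 0, 0, 40],
  [0, 0, -1, 0, 0, 0, 40],
])

```text
time: 17.68
tool_pos: [0.5585, 0.373, 0.1657]
ee_rot: [-3.14, 0.001, 1.477]
wrist_force: [0.5, 0.0, -3.2]
width: 0.0535
finger_force: 30.0
```

servo_tool([
  [0, 0, -0.3, 0, 0, 0, 40],
  [-0.1, 0, -0.6, 0, 0, 0, 40],
  [-0.4, 0.1, -0.9, 0, 0, 0, 40],
  [-0.7, 0.2, -0.9, 0, 0, 0, 40],
  [-1, 0.3, -0.9, 0, 0, 0, 40],
])

```text
time: 18.1
tool_pos: [0.5806, 0.2706, 0.2596]
ee_rot: [3.135, -0.002, 1.479]
wrist_force: [1.7, -0.9, -4.0]
width: 0.0537
finger_force: 30.0
```

servo_tool([
  [-0.33, 0.1, 0, 0, 0, 0, 40],
  [-0.67, 0.2, 0, 0, 0, 0, 40],
  [-1, 0.3, 0, 0, 0, 0, 40],
])

```text
time: 18.35
tool_pos: [0.5999, 0.167, 0.2555]
ee_rot: [3.142, 0.0, 1.477]
wrist_force: [0.4, -0.2, -2.8]
width: 0.0539
finger_force: 30.0
```

servo_tool([
  [-0.33, 0.1, 0, 0, 0, 0, 40],
  [-0.67, 0.2, 0, 0, 0, 0, 40],
  [-1, 0.3, 0, 0, 0, 0, 40],
  [-1, 0.3, 0, 0, 0, 0, 40],
  [-1, 0.3, 0, 0, 0, 0, 40],
])

```text
time: 18.77
tool_pos: [0.6206, 0.0642, 0.2551]
ee_rot: [-3.141, -0.0, 1.473]
wrist_force: [0.2, 0.3, -2.3]
width: 0.0537
finger_force: 30.0
```

```bash
python3 -c "
from h import *
st()"
```

```text
t 18.7667 tray [0.0576 0.132  0.2051] z 0.25510246651224416 rot [-3.1408 -0.      1.4733] yawerr -0.005095704901835918 F [ 0.1848  0.3018 -2.3283] w 0.053724099526204584 29.99058097600937
```

servo_tool([
  [-0.3, 0.1, 0, 0, 0, 0, 40],
  [-0.65, 0.18, 0, 0, 0, 0, 40],
  [-0.96, 0.18, 0, 0, 0, 0, 40],
  [-0.96, 0.18, 0.2, 0, 0, 0, 40],
  [-0.96, 0.18, 0.4, 0, 0, 0, 40],
  [-0.96, 0.18, 0.6, 0, 0, 0, 40],
  [-0.96, 0.18, 0.8, 0, 0, 0, 40],
  [-0.96, 0.18, 0.8, 0, 0, 0, 40],
  [-0.96, 0.18, 0.8, 0, 0, 0, 40],
])

```text
time: 19.52
tool_pos: [0.6286, -0.0295, 0.1739]
ee_rot: [-3.138, -0.001, 1.479]
wrist_force: [0.6, -0.7, -2.5]
width: 0.054
finger_force: 30.0
```

```bash
python3 -c "
from h import *
st()"
```

```text
t 19.5167 tray [0.0742 0.0394 0.1239] z 0.17385327430894043 rot [-3.1379 -0.0005  1.4788] yawerr 0.00031680202144651615 F [ 0.5708 -0.6534 -2.5152] w 0.053973234941144525 29.990830421447754
```

servo_tool([
  [-0.04, 0.02, 0.15, 0, 0, 0, 40],
  [-0.04, 0.02, 0.3, 0, 0, 0, 40],
  [-0.04, 0.02, 0.42, 0, 0, 0, 40],
  [-0.04, 0.02, 0.52, 0, 0, 0, 40],
  [-0.04, 0.02, 0.56, 0, 0, 0, 40],
  [-0.04, 0.02, 0.56, 0, 0, 0, 40],
])

```text
time: 20.02
tool_pos: [0.6311, -0.0349, 0.1193]
ee_rot: [-3.141, -0.0, 1.477]
wrist_force: [-0.2, 0.3, -3.5]
width: 0.054
finger_force: 30.0
```

servo_tool([
  [0, 0, 0, 0, 0, 0, 66],
  [0, 0, 0, 0, 0, 0, 66],
  [0, 0, 0, 0, 0, 0, 66],
  [0, 0, 0, 0, 0, 0, 70],
  [0, 0, -0.2, 0, 0, 0, 70],
  [0, 0, -0.5, 0, 0, 0, 70],
  [0, 0, -0.8, 0, 0, 0, 70],
  [0, 0, -1, 0, 0, 0, 70],
])

```text
time: 20.68
tool_pos: [0.632, -0.0354, 0.2231]
ee_rot: [3.137, 0.0, 1.477]
wrist_force: [-0.4, -0.6, 1.0]
width: 0.07
finger_force: 0.0
```

servo_tool([
  [0.3, -0.2, -0.15, 0, 0, 0, 80],
  [0.65, -0.4, -0.35, 0, 0, 0, 80],
  [1, -0.6, -0.4, 0, 0, 0, 80],
])

```text
time: 20.93
tool_pos: [0.5824, 0.068, 0.2627]
ee_rot: [3.135, -0.001, 1.474]
wrist_force: [0.1, 1.1, 0.3]
width: 0.0798
finger_force: 0.0
```

servo_tool([
  [0.33, -0.2, 0, 0, 0, 0, 80],
  [0.67, -0.4, 0, 0, 0, 0, 80],
  [1, -0.6, 0, 0, 0, 0, 80],
  [1, -0.6, 0, 0, 0, 0, 80],
])

```text
time: 21.27
tool_pos: [0.5285, 0.179, 0.2603]
ee_rot: [3.141, -0.004, 1.485]
wrist_force: [1.0, 0.2, 0.1]
width: 0.0797
finger_force: 0.0
```

```bash
python3 - <<'E'
from h import *
st(); print(np.array(jars()))
save('scene','s5')
print([(r['conf'],np.round(r['extent'])) for r in robot.find_in('jar1_center','scene')])
E
```

```text
t 21.2667 tray [-0.0447  0.2377  0.2103] z 0.2602830101946074 rot [ 3.1411 -0.0039  1.4848] yawerr 0.006412949461659101 F [0.9775 0.2467 0.0861] w 0.07967548331497797 0.0
[[-0.152   0.4574  0.035 ]]
[(0.96, array([508., 277.,  37.,  53.])), (0.92, array([183., 311.,  42.,  44.])), (0.9, array([356., 323.,  31.,  59.]))]
```

servo_tool([
  [0.33, -0.17, 0, 0, 0, 0, 80],
  [0.67, -0.34, 0, 0, 0, 0, 80],
  [1, -0.5, 0, 0, 0, 0, 80],
])

```text
time: 21.67
tool_pos: [0.4918, 0.2765, 0.2588]
ee_rot: [3.141, 0.0, 1.472]
wrist_force: [0.6, -0.7, -0.2]
width: 0.0799
finger_force: 0.0
```

servo_tool([
  [0.33, -0.17, 0, 0, 0, 0, 80],
  [0.67, -0.34, 0, 0, 0, 0, 80],
  [1, -0.5, 0, 0, 0, 0, 80],
])

```text
time: 21.92
tool_pos: [0.4513, 0.3817, 0.2588]
ee_rot: [3.141, 0.0, 1.474]
wrist_force: [-0.0, -0.2, 1.0]
width: 0.08
finger_force: 0.0
```

servo_tool([
  [0.25, -0.05, 0, 0, 0, 0, 80],
  [0.25, -0.05, 0, 0, 0, 0, 80],
  [0.25, -0.05, 0, 0, 0, 0, 80],
  [0.25, -0.05, 0, 0, 0, 0, 80],
])

```text
time: 22.25
tool_pos: [0.4492, 0.4055, 0.2585]
ee_rot: [3.141, 0.001, 1.475]
wrist_force: [0.4, 0.1, 0.2]
width: 0.0803
finger_force: 0.0
```

```bash
python3 - <<'E'
from h import *
st(); im=robot.snapshot('wrist').max(2)[120:330,240:400]
m=(im<75).astype(np.uint8); n,l,s,ce=cv2.connectedComponentsWithStats(m)
for i in range(1,n):
    if s[i,4]>500: print(s[i]+[240,120,0,0,0],ce[i]+[240,120])
E
```

```text
t 22.25 tray [-0.1446  0.456   0.2085] z 0.25851521863761084 rot [3.1414 0.0013 1.4746] yawerr -0.003881737925847395 F [0.3834 0.1484 0.2208] w 0.08030081514322389 0.0
[ 284  185   58   68 2980] [312.1765 219.15  ]
```

servo_tool([
  [0.05, -0.06, 0.33, 0, 0, 0, 80],
  [0.05, -0.06, 0.67, 0, 0, 0, 80],
  [0.05, -0.06, 1, 0, 0, 0, 80],
])

```text
time: 22.55
tool_pos: [0.4437, 0.4112, 0.1589]
ee_rot: [3.139, -0.002, 1.474]
wrist_force: [0.4, 1.1, -0.0]
width: 0.08
finger_force: 0.0
```

servo_tool([
  [0, 0, 0.3, 0, 0, 0, 80],
  [0, 0, 0.6, 0, 0, 0, 80],
  [0, 0, 0.94, 0, 0, 0, 80],
  [0, 0, 0.94, 0, 0, 0, 80],
  [0, 0, 0.94, 0, 0, 0, 40],
  [0, 0, 0.94, 0, 0, 0, 40],
  [0, 0, 0.94, 0, 0, 0, 40],
  [0, 0, 0.94, 0, 0, 0, 40],
  [0, 0, 0.94, 0, 0, 0, 40],
])

```text
time: 23.3
tool_pos: [0.444, 0.4135, 0.0678]
ee_rot: [3.137, -0.003, 1.477]
wrist_force: [0.2, -0.3, 3.6]
width: 0.0535
finger_force: 30.0
```

servo_tool([
  [0, 0, -0.1, 0, 0, 0, 40],
  [0, 0, -0.4, 0, 0, 0, 40],
  [0, 0, -0.7, 0, 0, 0, 40],
  [0, 0, -1, 0, 0, 0, 40],
])

```text
time: 23.63
tool_pos: [0.4415, 0.4122, 0.1656]
ee_rot: [-3.14, 0.002, 1.477]
wrist_force: [0.8, 1.0, -3.0]
width: 0.0539
finger_force: 30.0
```

servo_tool([
  [0, 0, -0.3, 0, 0, 0, 40],
  [-0.1, 0, -0.6, 0, 0, 0, 40],
  [-0.4, 0.2, -0.9, 0, 0, 0, 40],
  [-0.7, 0.4, -0.9, 0, 0, 0, 40],
  [-1, 0.6, -0.9, 0, 0, 0, 40],
])

```text
time: 24.05
tool_pos: [0.4937, 0.3071, 0.2592]
ee_rot: [3.136, -0.003, 1.479]
wrist_force: [0.4, 0.5, -2.7]
width: 0.0534
finger_force: 30.0
```

servo_tool([
  [-0.33, 0.2, 0, 0, 0, 0, 40],
  [-0.67, 0.4, 0, 0, 0, 0, 40],
  [-1, 0.6, 0, 0, 0, 0, 40],
])

```text
time: 24.3
tool_pos: [0.543, 0.2006, 0.2553]
ee_rot: [-3.141, 0.0, 1.478]
wrist_force: [-0.0, 1.1, -2.2]
width: 0.0537
finger_force: 30.0
```

servo_tool([
  [-0.33, 0.2, 0, 0, 0, 0, 40],
  [-0.67, 0.4, 0, 0, 0, 0, 40],
  [-1, 0.7, 0, 0, 0, 0, 40],
  [-1, 0.7, 0, 0, 0, 0, 40],
  [-1, 0.7, 0, 0, 0, 0, 40],
])

```text
time: 24.72
tool_pos: [0.6039, 0.0938, 0.2541]
ee_rot: [-3.14, 0.0, 1.473]
wrist_force: [-0.5, 0.7, -2.5]
width: 0.0533
finger_force: 30.0
```

```bash
python3 -c "
from h import *
st()"
```

```text
t 24.7167 tray [0.0382 0.1599 0.2041] z 0.25413110400924677 rot [-3.1398  0.0004  1.4728] yawerr -0.005637035014765035 F [-0.5401  0.6782 -2.4538] w 0.053315459687165424 29.99717652797699
```

servo_tool([
  [-0.3, 0.2, 0, 0, 0, 0, 40],
  [-0.6, 0.37, 0, 0, 0, 0, 40],
  [-0.6, 0.37, 0, 0, 0, 0, 40],
  [-0.6, 0.37, 0.2, 0, 0, 0, 40],
  [-0.6, 0.37, 0.4, 0, 0, 0, 40],
  [-0.6, 0.37, 0.6, 0, 0, 0, 40],
  [-0.6, 0.37, 0.8, 0, 0, 0, 40],
  [-0.6, 0.37, 0.8, 0, 0, 0, 40],
  [-0.6, 0.37, 0.8, 0, 0, 0, 40],
])

```text
time: 25.47
tool_pos: [0.6331, 0.0345, 0.1737]
ee_rot: [-3.138, -0.0, 1.479]
wrist_force: [0.1, -0.7, -2.6]
width: 0.0533
finger_force: 30.0
```

```bash
python3 -c "
from h import *
st();a=save('scene','s6');im=cv2.imread('pics/s6.png')[220:370,90:310];cv2.imwrite('pics/c6.png',cv2.resize(im,None,fx=3.5,fy=3.5,interpolation=cv2.INTER_CUBIC))"
```

```text
t 25.4667 tray [0.0728 0.1036 0.1237] z 0.17368376061665622 rot [-3.1377 -0.0002  1.4786] yawerr 0.00020999073996680329 F [ 0.0737 -0.6557 -2.6376] w 0.05334612131365233 29.997003972530365
```

View pics/c6.png

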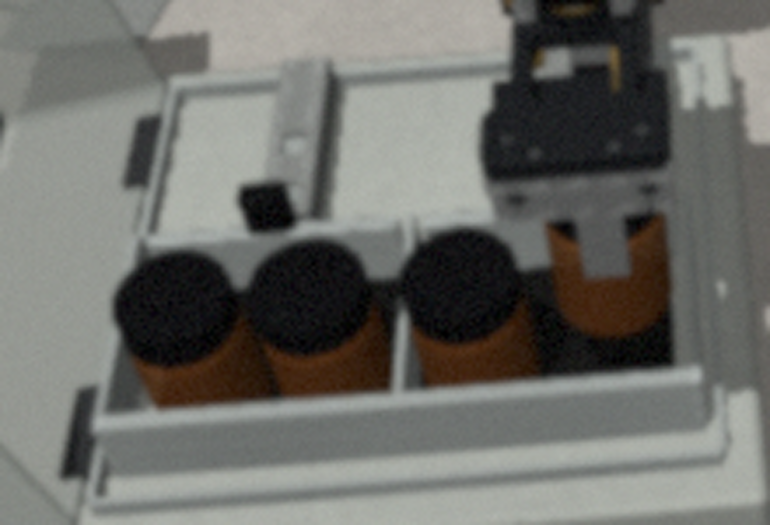

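Three jars are standing in the lanes and the fourth is coming down clear of both its neighbour (465,290) and the side wall (690,300).

servo_tool([
  [-0.04, 0.03, 0.15, 0, 0, 0, 40],
  [-0.04, 0.03, 0.3, 0, 0, 0, 40],
  [-0.04, 0.03, 0.42, 0, 0, 0, 40],
  [-0.04, 0.03, 0.52, 0, 0, 0, 40],
  [-0.04, 0.03, 0.56, 0, 0, 0, 40],
  [-0.04, 0.03, 0.56, 0, 0, 0, 40],
])

```text
time: 26.02
tool_pos: [0.6371, 0.0288, 0.1187]
ee_rot: [-3.141, 0.0, 1.477]
wrist_force: [-0.0, 0.6, -2.8]
width: 0.0534
finger_force: 30.0
```

servo_tool([
  [0, 0, 0, 0, 0, 0, 66],
  [0, 0, 0, 0, 0, 0, 66],
  [0, 0, 0, 0, 0, 0, 66],
  [0, 0, 0, 0, 0, 0, 70],
  [0, 0, -0.2, 0, 0, 0, 70],
  [0, 0, -0.5, 0, 0, 0, 70],
  [0, 0, -0.8, 0, 0, 0, 70],
  [0, 0, -1, 0, 0, 0, 70],
])

```text
time: 26.68
tool_pos: [0.638, 0.0286, 0.2229]
ee_rot: [3.137, -0.0, 1.477]
wrist_force: [-0.4, 0.0, -0.1]
width: 0.07
finger_force: 0.0
```

servo_tool([
  [0, -0.3, 0, 0, 0, 0, 20],
  [0, -0.6, 0, 0, 0, 0, 0],
  [-0.1, -1, 0, 0, 0, 0, 0],
  [-0.3, -1, 0, 0, 0, 0, 0],
  [-0.3, -1, 0, 0, 0, 0, 0],
  [-0.3, -1, 0, 0, 0, 0, 0],
])

```text
time: 27.18
tool_pos: [0.535, 0.0078, 0.2199]
ee_rot: [3.139, -0.0, 1.475]
wrist_force: [0.6, -0.3, -0.2]
width: 0.0334
finger_force: 0.0
```

```bash
python3 -c "
from h import *
st();save('top','t7');save('scene','s7')
a=cv2.imread('pics/t7.png')[130:310,320:520];b=cv2.imread('pics/s7.png')[220:400,110:310];cv2.imwrite('pics/c7.png',cv2.resize(np.hstack([a,b]),None,fx=2,fy=2,interpolation=cv2.INTER_CUBIC))"
```

```text
t 27.1833 tray [-0.0225  0.0679  0.1699] z 0.21993649494696385 rot [ 3.1391 -0.0004  1.4755] yawerr -0.002947511894739352 F [ 0.5725 -0.3166 -0.2039] w 0.03337633072338441 0.0
```

View pics/c7.png

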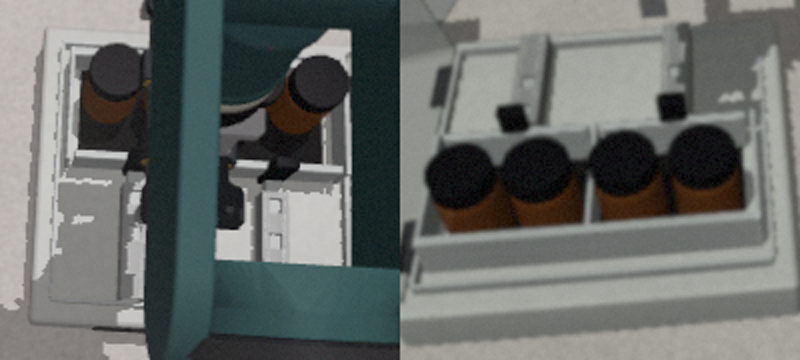

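All four jars stand upright in the lanes: the scene crop has caps at (462,175), (545,175), (625,165) and (705,155). Now push the left gate with the fingers closed.

servo_tool([
  [0, -0.15, 0, 0, 0, 0, 0],
  [0, -0.28, 0.1, 0, 0, 0, 0],
  [0, -0.28, 0.3, 0, 0, 0, 0],
  [0, -0.28, 0.5, 0, 0, 0, 0],
  [0, -0.28, 0.7, 0, 0, 0, 0],
  [0, -0.28, 0.8, 0, 0, 0, 0],
  [0, -0.28, 0.8, 0, 0, 0, 0],
  [0, -0.28, 0.8, 0, 0, 0, 0],
])

```text
time: 27.95
tool_pos: [0.5075, 0.0111, 0.1388]
ee_rot: [-3.141, -0.0, 1.477]
wrist_force: [0.6, 0.2, 1.2]
width: 0.0002
finger_force: 0.0
```

```bash
python3 -c "
from h import *
st()"
```

```text
t 27.95 tray [-0.0501  0.0686  0.0888] z 0.1388272269809595 rot [-3.141  -0.      1.4773] yawerr -0.0011334803846388408 F [0.6354 0.2134 1.2049] w 0.00022760207948076985 0.0
```

servo_tool([
  [0, 0, 0.13, 0, 0, 0, 0],
  [0, 0, 0.26, 0, 0, 0, 0],
  [0, 0.1, 0.26, 0, 0, 0, 0],
  [0, 0.2, 0.26, 0, 0, 0, 0],
  [0, 0.27, 0.26, 0, 0, 0, 0],
  [0, 0.34, 0.26, 0, 0, 0, 0],
  [0, 0.41, 0.26, 0, 0, 0, 0],
  [0, 0.48, 0.26, 0, 0, 0, 0],
  [0, 0.55, 0.26, 0, 0, 0, 0],
  [0, 0.6, 0.26, 0, 0, 0, 0],
  [0, 0.6, 0.26, 0, 0, 0, 0],
])

```text
time: 28.87
tool_pos: [0.5683, 0.0049, 0.1128]
ee_rot: [3.139, 0.0, 1.477]
wrist_force: [1.0, 0.4, -0.6]
width: 0.0006
finger_force: 0.0
```

```bash
python3 -c "
from h import *
st();save('scene','s8')
b=cv2.imread('pics/s8.png')[210:360,110:310];cv2.imwrite('pics/c8.png',cv2.resize(b,None,fx=4,fy=4,interpolation=cv2.INTER_CUBIC))"
```

```text
t 28.8667 tray [0.011  0.0681 0.0628] z 0.11278027844432742 rot [3.1393 0.0001 1.4767] yawerr -0.001714070979375093 F [ 1.0398  0.4101 -0.5828] w 0.0005569552080561836 0.0
```

View pics/c8.png

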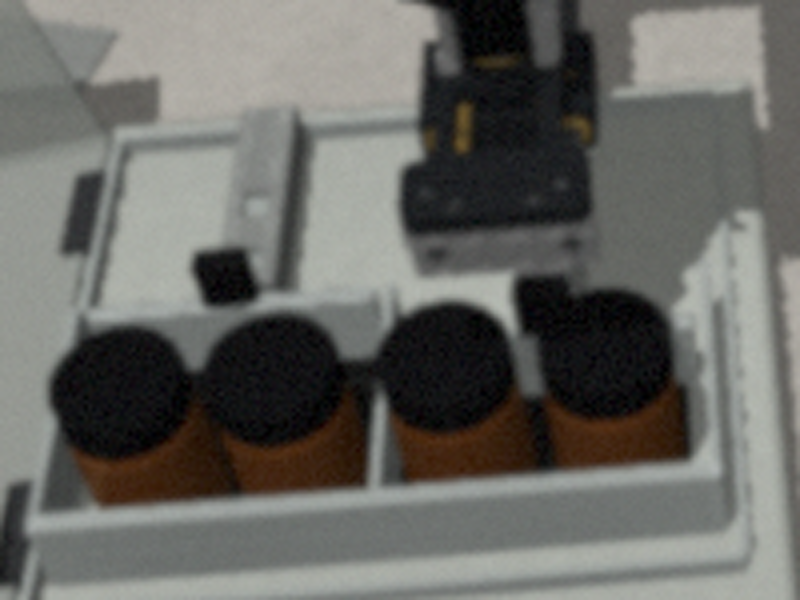

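The left handle (545,300) has moved forward with the tool. Continue in small steps.

servo_tool([
  [0, 0.02, 0, 0, 0, 0, 0],
  [0, 0.03, 0, 0, 0, 0, 0],
  [0, 0.04, 0, 0, 0, 0, 0],
  [0, 0.05, 0, 0, 0, 0, 0],
  [0, 0.05, 0, 0, 0, 0, 0],
])

```text
time: 29.33
tool_pos: [0.5715, 0.0047, 0.1127]
ee_rot: [-3.141, 0.0, 1.477]
wrist_force: [-1.1, 0.1, -0.0]
width: 0.0003
finger_force: 0.4
```

servo_tool([
  [0, 0.01, 0, 0, 0, 0, 0],
  [0, 0.02, 0, 0, 0, 0, 0],
  [0, 0.02, 0, 0, 0, 0, 0],
])

```text
time: 29.58
tool_pos: [0.5742, 0.0044, 0.1129]
ee_rot: [3.14, 0.0, 1.477]
wrist_force: [0.4, 0.1, 1.1]
width: 0.0004
finger_force: 0.0
```

servo_tool([
  [0, 0.01, 0, 0, 0, 0, 0],
  [0, 0.02, 0, 0, 0, 0, 0],
  [0, 0.02, 0, 0, 0, 0, 0],
])

```text
time: 29.83
tool_pos: [0.5759, 0.0043, 0.1129]
ee_rot: [3.141, 0.0, 1.477]
wrist_force: [-0.4, 0.1, 0.3]
width: 0.0004
finger_force: 0.1
```

servo_tool([
  [0, 0.01, 0, 0, 0, 0, 0],
  [0, 0.02, 0, 0, 0, 0, 0],
  [0, 0.02, 0, 0, 0, 0, 0],
])

```text
time: 30.08
tool_pos: [0.5777, 0.0041, 0.1129]
ee_rot: [-3.141, 0.0, 1.477]
wrist_force: [-0.8, -0.0, 0.4]
width: 0.0003
finger_force: 0.6
```

servo_tool([
  [0, 0.01, 0, 0, 0, 0, 0],
  [0, 0.01, 0, 0, 0, 0, 0],
  [0, 0.01, 0, 0, 0, 0, 0],
])

```text
time: 30.33
tool_pos: [0.5787, 0.004, 0.1129]
ee_rot: [3.141, 0.0, 1.477]
wrist_force: [-1.5, 0.3, 0.1]
width: 0.0002
finger_force: 0.5
```

servo_tool([
  [0, 0.01, 0, 0, 0, 0, 0],
  [0, 0.02, 0, 0, 0, 0, 0],
  [0, 0.02, 0, 0, 0, 0, 0],
])

```text
time: 30.58
tool_pos: [0.5792, 0.004, 0.1129]
ee_rot: [-3.138, 0.0, 1.477]
wrist_force: [-6.7, 0.0, 4.5]
width: 0.0003
finger_force: 3.0
```

servo_tool([
  [0, 0.01, 0, 0, 0, 0, 0],
  [0, 0.02, 0, 0, 0, 0, 0],
  [0, 0.02, 0, 0, 0, 0, 0],
])

```text
time: 30.83
tool_pos: [0.5794, 0.004, 0.1129]
ee_rot: [-3.134, 0.0, 1.477]
wrist_force: [-10.7, 1.3, 6.6]
width: 0.0007
finger_force: 5.4
```

```bash
python3 -c "
from h import *
st();save('scene','s9')
from h import q
def W(p): return [p[0]*c_-p[1]*s_+q[0],p[0]*s_+p[1]*c_+q[1],p[2]+.05]
im=cv2.imread('pics/s9.png')
for g in (.03,.045):
    print(g,proj('scene',[W((g-.007,.068+d,.066)) for d in (-.012,.012)]+[W((g-.007+.0065,.068,.066))]))
b=im[210:360,160:310];cv2.imwrite('pics/c9.png',cv2.resize(b,None,fx=4,fy=4,interpolation=cv2.INTER_CUBIC))"
```

```text
t 30.8333 tray [0.0221 0.0682 0.0629] z 0.11288757595254438 rot [-3.1335  0.0003  1.4772] yawerr -0.0012776661371310394 F [-10.6614   1.3467   6.5673] w 0.0007131507377181698 5.413573980331421
0.03 [[236.4783 278.0273]
 [250.8918 276.9162]
 [243.637  280.4438]]
0.045 [[236.2747 284.9418]
 [250.8634 283.8099]
 [243.5212 287.4204]]
```

View pics/c9.png

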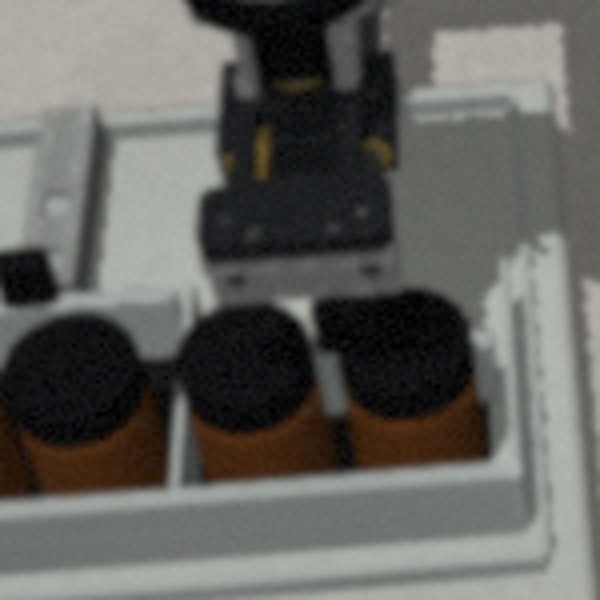

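The tool stopped firmly at a force of about 10 N with the handle where the 0.045 position projects, which is consistent with a lock. Back off and move to the right handle.

servo_tool([
  [0, -0.2, 0, 0, 0, 0, 0],
  [0, -0.5, 0, 0, 0, 0, 0],
  [0, -0.78, -0.1, 0, 0, 0, 0],
  [0, -0.78, -0.1, 0, 0, 0, 0],
])

```text
time: 31.22
tool_pos: [0.5023, 0.0115, 0.1238]
ee_rot: [3.141, 0.0, 1.477]
wrist_force: [0.4, -0.6, 0.4]
width: 0.0003
finger_force: 0.0
```

servo_tool([
  [-0.33, 0, 0, 0, 0, 0, 0],
  [-0.67, 0, 0, 0, 0, 0, 0],
  [-1, 0, 0, 0, 0, 0, 0],
])

```text
time: 31.47
tool_pos: [0.4965, -0.0897, 0.1233]
ee_rot: [3.139, 0.001, 1.479]
wrist_force: [0.4, 0.2, -0.3]
width: 0.0004
finger_force: 0.0
```

servo_tool([
  [-0.33, 0, 0.1, 0, 0, 0, 0],
  [-0.36, 0, 0.1, 0, 0, 0, 0],
  [-0.36, 0, 0.1, 0, 0, 0, 0],
])

```text
time: 31.72
tool_pos: [0.4925, -0.1262, 0.1123]
ee_rot: [3.141, -0.0, 1.473]
wrist_force: [0.8, -0.2, 0.8]
width: 0.0005
finger_force: 0.0
```

```bash
python3 -c "
from h import *
st();save('top','t10');save('scene','s10')
a=cv2.imread('pics/t10.png')[130:310,330:510];b=cv2.imread('pics/s10.png')[210:360,130:310];b=cv2.copyMakeBorder(b,0,30,0,0,cv2.BORDER_CONSTANT);cv2.imwrite('pics/c10.png',cv2.resize(np.hstack([a,b]),None,fx=2.2,fy=2.2,interpolation=cv2.INTER_CUBIC))"
```

```text
t 31.7167 tray [-0.0525 -0.0694  0.0623] z 0.1123032466334895 rot [ 3.1415 -0.0001  1.4733] yawerr -0.005128632776061848 F [ 0.8216 -0.151   0.8135] w 0.00045812830683492154 0.0
```

View pics/c10.png

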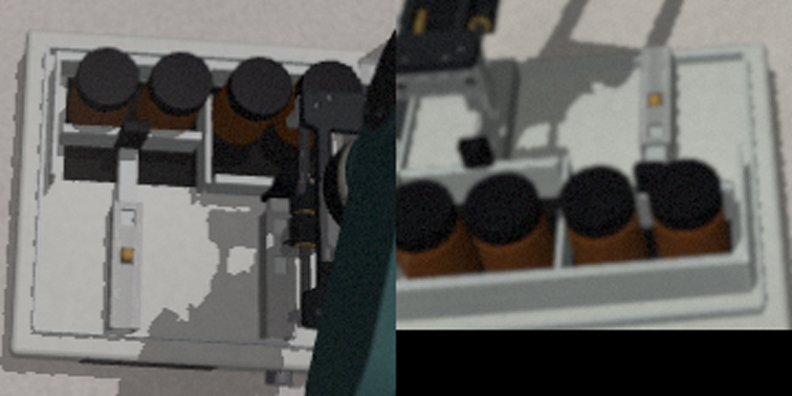

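The brass button shows in the left tube's next hole: top crop (126,255), scene crop (655,98). So the left gate is locked. I count 16 pictures viewed, which is over the limit of 14. I won't view any more and will check the rest numerically.

servo_tool([
  [0, 0.1, 0, 0, 0, 0, 0],
  [0, 0.2, 0, 0, 0, 0, 0],
  [0, 0.29, 0, 0, 0, 0, 0],
  [0, 0.36, 0, 0, 0, 0, 0],
  [0, 0.43, 0, 0, 0, 0, 0],
  [0, 0.5, 0, 0, 0, 0, 0],
  [0, 0.57, 0, 0, 0, 0, 0],
  [0, 0.63, 0, 0, 0, 0, 0],
  [0, 0.67, 0, 0, 0, 0, 0],
  [0, 0.69, 0, 0, 0, 0, 0],
  [0, 0.7, 0, 0, 0, 0, 0],
  [0, 0.7, 0, 0, 0, 0, 0],
])

```text
time: 32.82
tool_pos: [0.5625, -0.1315, 0.1128]
ee_rot: [3.14, 0.001, 1.477]
wrist_force: [0.4, -0.3, 0.3]
width: 0.0005
finger_force: 0.0
```

servo_tool([
  [0, 0.01, 0, 0, 0, 0, 0],
  [0, 0.02, 0, 0, 0, 0, 0],
  [0, 0.02, 0, 0, 0, 0, 0],
])

```text
time: 33.07
tool_pos: [0.5638, -0.1316, 0.113]
ee_rot: [3.142, 0.001, 1.477]
wrist_force: [-0.2, -0.3, 0.5]
width: 0.0004
finger_force: 0.5
```

servo_tool([
  [0, 0.01, 0, 0, 0, 0, 0],
  [0, 0.02, 0, 0, 0, 0, 0],
  [0, 0.02, 0, 0, 0, 0, 0],
])

```text
time: 33.32
tool_pos: [0.5659, -0.1316, 0.1129]
ee_rot: [3.141, 0.0, 1.477]
wrist_force: [-0.5, -0.0, 1.1]
width: -0.0001
finger_force: 0.6
```

servo_tool([
  [0, 0.01, 0, 0, 0, 0, 0],
  [0, 0.01, 0, 0, 0, 0, 0],
  [0, 0.01, 0, 0, 0, 0, 0],
])

```text
time: 33.57
tool_pos: [0.5665, -0.1316, 0.1128]
ee_rot: [-3.141, 0.0, 1.477]
wrist_force: [-3.6, -1.5, 2.4]
width: 0.0003
finger_force: 1.5
```

```bash
python3 -c "
from h import *
st()"
```

```text
t 33.5667 tray [ 0.0218 -0.068   0.0628] z 0.11284962905693433 rot [-3.1407  0.0004  1.4769] yawerr -0.0015644267747847995 F [-3.5718 -1.4932  2.4089] w 0.0003125801481243171 1.4854202046990395
```

servo_tool([
  [0, 0.01, 0, 0, 0, 0, 0],
  [0, 0.02, 0, 0, 0, 0, 0],
  [0, 0.03, 0, 0, 0, 0, 0],
  [0, 0.03, 0, 0, 0, 0, 0],
])

```text
time: 33.9
tool_pos: [0.567, -0.1317, 0.1129]
ee_rot: [-3.134, 0.0, 1.477]
wrist_force: [-9.5, 0.1, 5.7]
width: 0.0006
finger_force: 5.3
```

servo_tool([
  [0, -0.2, 0, 0, 0, 0, 0],
  [0, -0.5, 0, 0, 0, 0, 0],
  [0, -0.78, -0.1, 0, 0, 0, 0],
  [0, -0.78, -0.4, 0, 0, 0, 0],
  [0.2, -0.78, -0.7, 0, 0, 0, 0],
  [0.5, -0.78, -0.9, 0, 0, 0, 0],
  [0.8, -0.78, -0.9, 0, 0, 0, 0],
  [0.8, -0.78, -0.9, 0, 0, 0, 0],
])

```text
time: 34.57
tool_pos: [0.5017, -0.0405, 0.2055]
ee_rot: [3.135, -0.003, 1.482]
wrist_force: [-0.1, 0.2, -0.9]
width: 0.0003
finger_force: 0.0
```

```bash
cat >> h.py <<'E'
def W(p): return [p[0]*c_-p[1]*s_+q[0],p[0]*s_+p[1]*c_+q[1],p[2]+.05]
def brass(c,n):
    im=save(c,n).astype(int); m=((im[:,:,0]-im[:,:,2]>50)&(im[:,:,0]>120)).astype(np.uint8)
    for y in (.068,-.068):
        u=proj(c,[W((-.067,y,.03))])[0].astype(int); s=im[u[1]-4:u[1]+5,u[0]-4:u[0]+5]
        print(c,y,u,'brassness',(s[:,:,0]-s[:,:,2]).max())
E
python3 -c "
from h import *
st();brass('scene','s11');brass('top','t11')
print([(r['conf'],np.round(r['extent'])) for r in robot.find_in('hood_lip','scene')]);
print('predicted jars', )
robot.snapshot('scene');print([(round(r['conf'],2),np.round(r['extent'])) for r in robot.find_in('jar1_center','scene')]);print([(round(r['conf'],2),np.round(r['extent'])) for r in robot.find_in('hood_lip','top')])"
```

```text
t 34.5667 tray [-0.0512  0.0168  0.1555] z 0.20554291402262964 rot [ 3.1346 -0.0033  1.4821] yawerr 0.0036382900193196455 F [-0.0911  0.1875 -0.9035] w 0.0003244921302436144 0.0
scene 0.068 [246 253] brassness 57
scene -0.068 [172 258] brassness 82
top 0.068 [387 245] brassness 80
top -0.068 [458 249] brassness -8
[(0.65, array([ 69., 249., 139., 261.])), (0.63, array([156., 253., 309., 278.]))]
predicted jars
[(0.96, array([184., 310.,  41.,  44.])), (0.89, array([507., 276.,  33.,  54.]))]
[(0.76, array([568., 188., 143., 213.]))]
```

Both buttons show brass and the hood hasn't moved. Next, bring the tool over the hood to its outer (right) side, starting by going up.

servo_tool([
  [0, 0, -0.33, 0, 0, 0, 0],
  [0, 0.1, -0.67, 0, 0, 0, 0],
  [0, 0.2, -1, 0, 0, 0, 0],
])

```text
time: 35.12
tool_pos: [0.5191, -0.0475, 0.303]
ee_rot: [-3.139, -0.0, 1.475]
wrist_force: [0.9, -1.5, 0.5]
width: 0.0008
finger_force: 0.0
```

servo_tool([
  [0, 0.1, -0.33, 0, 0, 0, 0],
  [0, 0.2, -0.67, 0, 0, 0, 0],
  [0, 0.3, -1, 0, 0, 0, 0],
  [0, 0.3, -1, 0, 0, 0, 0],
])

```text
time: 35.45
tool_pos: [0.5519, -0.051, 0.4094]
ee_rot: [3.13, 0.001, 1.475]
wrist_force: [-0.7, 0.3, 0.1]
width: 0.0001
finger_force: 0.0
```

servo_tool([
  [-0.33, 0, 0, 0, 0, 0, 0],
  [-0.67, 0, -0.05, 0, 0, 0, 0],
  [-1, 0, -0.1, 0, 0, 0, 0],
])

```text
time: 35.7
tool_pos: [0.5399, -0.1507, 0.4115]
ee_rot: [-3.14, -0.0, 1.477]
wrist_force: [0.0, -0.5, -0.2]
width: 0.0006
finger_force: 0.0
```

```bash
python3 -c "
from h import *
st();save('top','t12');save('scene','s12');
print([(r['conf'],np.round(r['extent'])) for r in robot.find_in('hood_lip','scene')])
for a in (1.4,1.55,1.65,1.7,1.75,1.82):
    c,s=np.cos(a),np.sin(a)
    P=[W((x,-.152+r*c-z*s,r*s+z*c)) for x in (-.142,.142) for r,z in ((.304,0),(.304,.105))]
    print(a,proj('scene',P).round(0).tolist())
for a in (1.8,1.7,1.6,1.5,1.4,1.3,1.2,1.1,1.,.9,.8,.7,.6,.5,.4,.3,.2,.1,0):
    c,s=np.cos(a),np.sin(a); r=.24
    print(a,'y %.3f zworld %.3f'%(-.152+r*c-.105*s-.008,r*s+.105*c+.017+.05))"
```

```text
t 35.7 tray [-0.003  -0.0895  0.3615] z 0.4115008712060195 rot [-3.1396 -0.0004  1.4772] yawerr -0.0012794871434778643 F [ 0.0318 -0.5388 -0.1861] w 0.0005524985082419792 0.0
[(0.6, array([ 70., 252., 140., 262.]))]
1.4 [[122.0, 110.0], [54.0, 105.0], [78.0, 236.0], [-13.0, 232.0]]
1.55 [[93.0, 109.0], [27.0, 114.0], [39.0, 236.0], [-45.0, 241.0]]
1.65 [[74.0, 111.0], [12.0, 122.0], [15.0, 239.0], [-64.0, 250.0]]
1.7 [[65.0, 113.0], [5.0, 126.0], [3.0, 240.0], [-72.0, 254.0]]
1.75 [[56.0, 115.0], [-2.0, 131.0], [-8.0, 243.0], [-79.0, 259.0]]
1.82 [[44.0, 119.0], [-10.0, 138.0], [-22.0, 247.0], [-88.0, 267.0]]
1.8 y -0.317 zworld 0.277
1.7 y -0.295 zworld 0.291
1.6 y -0.272 zworld 0.304
1.5 y -0.248 zworld 0.314
1.4 y -0.223 zworld 0.321
1.3 y -0.197 zworld 0.326
1.2 y -0.171 zworld 0.329
1.1 y -0.145 zworld 0.329
1.0 y -0.119 zworld 0.326
0.9 y -0.093 zworld 0.320
0.8 y -0.068 zworld 0.312
0.7 y -0.044 zworld 0.302
0.6 y -0.021 zworld 0.289
0.5 y 0.000 zworld 0.274
0.4 y 0.020 zworld 0.257
0.3 y 0.038 zworld 0.238
0.2 y 0.054 zworld 0.218
0.1 y 0.068 zworld 0.195
0 y 0.080 zworld 0.172
```

servo_tool([
  [-0.33, 0, 0, 0, 0, 0, 0],
  [-0.67, 0, 0, 0, 0, 0, 0],
  [-0.95, 0, 0, 0, 0, 0, 0],
])

```text
time: 36.1
tool_pos: [0.531, -0.2443, 0.412]
ee_rot: [-3.141, -0.001, 1.478]
wrist_force: [-0.5, -0.2, -0.3]
width: 0.0006
finger_force: 0.0
```

servo_tool([
  [-0.33, 0, 0, 0, 0, 0, 0],
  [-0.67, 0, 0, 0, 0, 0, 0],
  [-0.95, 0, 0, 0, 0, 0, 0],
])

```text
time: 36.35
tool_pos: [0.5221, -0.3395, 0.4117]
ee_rot: [-3.14, -0.001, 1.477]
wrist_force: [0.4, 0.2, -0.2]
width: 0.0004
finger_force: 0.0
```

servo_tool([
  [-0.33, 0, 0, 0, 0, 0, 0],
  [-0.67, 0, 0, 0, 0, 0, 0],
  [-0.9, 0, 0, 0, 0, 0, 0],
  [-0.9, 0, 0, 0, 0, 0, 0],
  [-0.9, 0, 0, 0, 0, 0, 0],
])

```text
time: 36.77
tool_pos: [0.514, -0.4284, 0.4106]
ee_rot: [-3.139, -0.003, 1.476]
wrist_force: [0.7, 0.2, 0.3]
width: 0.0005
finger_force: 0.0
```

```bash
python3 -c "
from h import *
st();robot.snapshot('scene');print(robot.get_obs()['joint_torque'],[(r['conf'],np.round(r['extent'])) for r in robot.find_in('hood_lip','scene')])"
```

```text
t 36.7667 tray [-0.0032 -0.3684  0.3606] z 0.4106045534599634 rot [-3.1392 -0.0027  1.4758] yawerr -0.0026833938405224633 F [0.6636 0.1905 0.3417] w 0.00046060706433562914 0.0
[ -1.059  -45.3011 -27.8886  -0.0287   0.0071  -0.0023] [(0.71, array([ 70., 251., 141., 262.]))]
```

servo_tool([
  [0, 0, 0.25, 0, 0, 0, 0],
  [0, 0, 0.5, 0, 0, 0, 0],
  [0, 0, 0.75, 0, 0, 0, 0],
  [0, 0, 1, 0, 0, 0, 0],
])

```text
time: 37.2
tool_pos: [0.5145, -0.4255, 0.3132]
ee_rot: [3.14, 0.001, 1.48]
wrist_force: [0.6, -0.1, 0.4]
width: 0.0004
finger_force: 0.0
```

servo_tool([
  [0, 0, 0.2, 0, 0, 0, 0],
  [0, 0, 0.3, 0, 0, 0, 0],
  [0, 0, 0.3, 0, 0, 0, 0],
])

```text
time: 37.45
tool_pos: [0.5137, -0.4254, 0.2804]
ee_rot: [-3.138, -0.003, 1.479]
wrist_force: [0.5, -0.0, 1.3]
width: 0.0004
finger_force: 0.0
```

servo_tool([
  [0.08, 0, 0, 0, 0, 0, 0],
  [0.16, 0, 0, 0, 0, 0, 0],
  [0.24, 0, 0, 0, 0, 0, 0],
  [0.32, 0, 0, 0, 0, 0, 0],
  [0.4, 0, -0.03, 0, 0, 0, 0],
  [0.48, 0, -0.06, 0, 0, 0, 0],
])

```text
time: 37.95
tool_pos: [0.5186, -0.3815, 0.2913]
ee_rot: [3.138, 0.007, 1.475]
wrist_force: [-0.2, -7.8, 6.1]
width: 0.0003
finger_force: 3.7
```

```bash
python3 -c "
from h import *
st();robot.snapshot('scene');print(robot.get_obs()['joint_torque'],[(r['conf'],np.round(r['extent'])) for r in robot.find_in('hood_lip','scene')])"
```

```text
t 37.95 tray [-0.0029 -0.3213  0.2413] z 0.29126184260046717 rot [3.1381 0.0068 1.4752] yawerr -0.0032203770404626852 F [-0.1793 -7.7512  6.0862] w 0.00029918225115372563 3.6838832299690694
[ -0.149  -38.0986 -27.5931   0.4082   0.1884   0.0312] [(0.56, array([ 70., 248., 139., 265.]))]
```

servo_tool([
  [0.09, 0, -0.05, 0, 0, 0, 0],
  [0.18, 0, -0.09, 0, 0, 0, 0],
  [0.27, 0, -0.13, 0, 0, 0, 0],
  [0.36, 0, -0.17, 0, 0, 0, 0],
  [0.45, 0, -0.2, 0, 0, 0, 0],
  [0.54, 0, -0.23, 0, 0, 0, 0],
])

```text
time: 38.55
tool_pos: [0.5234, -0.3276, 0.3138]
ee_rot: [3.139, 0.004, 1.475]
wrist_force: [-0.8, -4.3, 4.3]
width: 0.0003
finger_force: 2.5
```

```bash
python3 -c "
from h import *
st();robot.snapshot('scene');print(robot.get_obs()['joint_torque'],[(r['conf'],np.round(r['extent'])) for r in robot.find_in('hood_lip','scene')])"
```

```text
t 38.55 tray [-0.0031 -0.2671  0.2638] z 0.313810287054536 rot [3.1388 0.0044 1.4749] yawerr -0.003559991121465267 F [-0.7503 -4.3186  4.3187] w 0.0002776544205093517 2.4634979479014874
[ -0.2568 -36.3388 -27.8105   0.449    0.1252   0.0469] [(0.77, array([ 70., 243., 139., 264.]))]
```

servo_tool([
  [0.08, 0, -0.02, 0, 0, 0, 0],
  [0.16, 0, -0.04, 0, 0, 0, 0],
  [0.24, 0, -0.06, 0, 0, 0, 0],
  [0.32, 0, -0.08, 0, 0, 0, 0],
  [0.4, 0, -0.1, 0, 0, 0, 0],
  [0.48, 0, -0.11, 0, 0, 0, 0],
  [0.56, 0, -0.12, 0, 0, 0, 0],
  [0.64, 0, -0.13, 0, 0, 0, 0],
  [0.72, 0, -0.14, 0, 0, 0, 0],
  [0.8, 0, -0.14, 0, 0, 0, 0],
  [0.88, 0, -0.14, 0, 0, 0, 0],
  [0.96, 0, -0.14, 0, 0, 0, 0],
])

```text
time: 39.65
tool_pos: [0.5325, -0.23, 0.3264]
ee_rot: [3.141, 0.001, 1.477]
wrist_force: [-1.3, -3.5, 4.8]
width: 0.0005
finger_force: 2.4
```

```bash
python3 -c "
from h import *
st();robot.snapshot('scene');print(robot.get_obs()['joint_torque'],[(r['conf'],np.round(r['extent'])) for r in robot.find_in('hood_lip','scene')])"
```

```text
t 39.65 tray [-0.0031 -0.1691  0.2764] z 0.32638450455805207 rot [3.141  0.0008 1.4769] yawerr -0.001578525527781649 F [-1.2947 -3.5407  4.8016] w 0.000494417427142259 2.424408725928515
[  0.0861 -33.8039 -28.1745   0.4337   0.0483   0.0396] [(0.94, array([102., 236., 124., 265.]))]
```

servo_tool([
  [0.08, 0, 0, 0, 0, 0, 0],
  [0.16, 0, 0, 0, 0, 0, 0],
  [0.24, 0, 0, 0, 0, 0, 0],
  [0.33, 0, 0, 0, 0, 0, 0],
  [0.42, 0, 0.01, 0, 0, 0, 0],
  [0.5, 0, 0.02, 0, 0, 0, 0],
  [0.58, 0, 0.03, 0, 0, 0, 0],
  [0.67, 0, 0.05, 0, 0, 0, 0],
  [0.76, 0, 0.07, 0, 0, 0, 0],
  [0.84, 0, 0.1, 0, 0, 0, 0],
  [0.92, 0, 0.13, 0, 0, 0, 0],
  [1, 0, 0.15, 0, 0, 0, 0],
])

```text
time: 40.75
tool_pos: [0.5417, -0.1301, 0.3107]
ee_rot: [-3.142, -0.0, 1.477]
wrist_force: [0.7, -2.6, 0.1]
width: 0.0003
finger_force: 0.9
```

```bash
python3 -c "
from h import *
st();robot.snapshot('scene');print([(r['conf'],np.round(r['extent'])) for r in robot.find_in('hood_lip','scene')])"
```

```text
t 40.75 tray [-0.0031 -0.0688  0.2607] z 0.31074169011691294 rot [-3.1415 -0.0001  1.4773] yawerr -0.0011729690392395242 F [ 0.689  -2.5513  0.1099] w 0.0003392113698998012 0.9011056192684919
[(0.69, array([139., 242., 185., 257.]))]
```

servo_tool([
  [0.08, 0, 0.03, 0, 0, 0, 0],
  [0.16, 0, 0.06, 0, 0, 0, 0],
  [0.24, 0, 0.1, 0, 0, 0, 0],
  [0.32, 0, 0.14, 0, 0, 0, 0],
  [0.4, 0, 0.19, 0, 0, 0, 0],
  [0.47, 0, 0.23, 0, 0, 0, 0],
  [0.54, 0, 0.28, 0, 0, 0, 0],
  [0.61, 0, 0.33, 0, 0, 0, 0],
  [0.68, 0, 0.38, 0, 0, 0, 0],
  [0.75, 0, 0.44, 0, 0, 0, 0],
  [0.82, 0, 0.5, 0, 0, 0, 0],
  [0.88, 0, 0.55, 0, 0, 0, 0],
])

```text
time: 41.85
tool_pos: [0.55, -0.0424, 0.2551]
ee_rot: [-3.141, -0.001, 1.477]
wrist_force: [-1.2, -0.3, 2.5]
width: 0.0004
finger_force: 0.9
```

```bash
python3 -c "
from h import *
st();robot.snapshot('scene');print([(r['conf'],np.round(r['extent'])) for r in robot.find_in('hood_lip','scene')])"
```

```text
t 41.85 tray [-0.0029  0.0193  0.2051] z 0.25514523068258227 rot [-3.1414 -0.0006  1.4774] yawerr -0.0010059401037723625 F [-1.1788 -0.2629  2.4825] w 0.0003526274867171094 0.9278884420155009
[(0.72, array([174., 259., 222., 222.])), (0.49, array([189., 271., 247., 252.]))]
```

servo_tool([
  [0.06, 0, 0.06, 0, 0, 0, 0],
  [0.12, 0, 0.12, 0, 0, 0, 0],
  [0.18, 0, 0.18, 0, 0, 0, 0],
  [0.23, 0, 0.25, 0, 0, 0, 0],
  [0.29, 0, 0.32, 0, 0, 0, 0],
  [0.34, 0, 0.38, 0, 0, 0, 0],
  [0.39, 0, 0.45, 0, 0, 0, 0],
  [0.43, 0, 0.52, 0, 0, 0, 0],
  [0.47, 0, 0.59, 0, 0, 0, 0],
  [0.51, 0, 0.66, 0, 0, 0, 0],
  [0.54, 0, 0.72, 0, 0, 0, 0],
  [0.56, 0, 0.76, 0, 0, 0, 0],
])

```text
time: 42.95
tool_pos: [0.5552, 0.013, 0.1789]
ee_rot: [-3.141, -0.001, 1.477]
wrist_force: [-0.1, 1.2, 1.0]
width: 0.0007
finger_force: 0.8
```

```bash
python3 -c "
from h import *
st()"
```

```text
t 42.95 tray [-0.0028  0.075   0.1289] z 0.1788517503794847 rot [-3.141  -0.0006  1.4774] yawerr -0.0010203531106403596 F [-0.1148  1.1828  1.0418] w 0.000690407370830279 0.7518666225951165
```

Now press down in small steps until it stops.

servo_tool([
  [0, 0, 0.02, 0, 0, 0, 0],
  [0, 0, 0.04, 0, 0, 0, 0],
  [0, 0, 0.05, 0, 0, 0, 0],
  [0, 0, 0.05, 0, 0, 0, 0],
])

```text
time: 43.28
tool_pos: [0.5553, 0.0119, 0.1747]
ee_rot: [-3.142, 0.001, 1.477]
wrist_force: [-0.2, 0.9, 1.1]
width: 0.0002
finger_force: 0.0
```

servo_tool([
  [0, 0, 0.01, 0, 0, 0, 0],
  [0, 0, 0.02, 0, 0, 0, 0],
  [0, 0, 0.02, 0, 0, 0, 0],
])

```text
time: 43.53
tool_pos: [0.5554, 0.0122, 0.1729]
ee_rot: [3.141, -0.0, 1.477]
wrist_force: [-0.1, 0.6, 1.0]
width: 0.0006
finger_force: 0.3
```

servo_tool([
  [0, 0, 0.01, 0, 0, 0, 0],
  [0, 0, 0.02, 0, 0, 0, 0],
  [0, 0, 0.02, 0, 0, 0, 0],
])

```text
time: 43.78
tool_pos: [0.5555, 0.0122, 0.1722]
ee_rot: [3.14, 0.0, 1.477]
wrist_force: [-1.6, 1.7, 4.4]
width: 0.0006
finger_force: 2.7
```

servo_tool([
  [0, 0, 0.01, 0, 0, 0, 0],
  [0, 0, 0.02, 0, 0, 0, 0],
  [0, 0, 0.02, 0, 0, 0, 0],
])

```text
time: 44.03
tool_pos: [0.5555, 0.0122, 0.1722]
ee_rot: [3.139, 0.0, 1.477]
wrist_force: [-3.7, 0.7, 11.0]
width: 0.0005
finger_force: 5.7
```

servo_tool([
  [0, 0, 0.01, 0, 0, 0, 0],
  [0, 0, 0.02, 0, 0, 0, 0],
  [0, 0, 0.02, 0, 0, 0, 0],
])

```text
time: 44.28
tool_pos: [0.5555, 0.0122, 0.1721]
ee_rot: [3.138, 0.0, 1.477]
wrist_force: [-6.2, 1.2, 17.1]
width: 0.0005
finger_force: 8.7
```

The tool reached a hard stop at exactly the closed height (0.172 m). Lift off and verify numerically.

servo_tool([
  [0, 0, -0.1, 0, 0, 0, 0],
  [0, 0, -0.4, 0, 0, 0, 0],
  [0, 0, -0.7, 0, 0, 0, 0],
  [0, 0, -1, 0, 0, 0, 0],
])

```text
time: 44.62
tool_pos: [0.5548, 0.0119, 0.2671]
ee_rot: [-3.14, 0.001, 1.477]
wrist_force: [0.6, -0.8, 0.1]
width: 0.0002
finger_force: 0.0
```

servo_tool([
  [0.3, -0.3, 0, 0, 0, 0, 0],
  [0.6, -0.6, 0, 0, 0, 0, 0],
  [0.9, -1, 0, 0, 0, 0, 0],
])

```text
time: 44.87
tool_pos: [0.4713, 0.1051, 0.2669]
ee_rot: [3.141, 0.0, 1.475]
wrist_force: [0.5, 0.4, 0.0]
width: 0.0004
finger_force: 0.0
```

servo_tool([
  [0.3, -0.3, 0, 0, 0, 0, 0],
  [0.6, -0.6, 0, 0, 0, 0, 0],
  [0.9, -0.8, 0, 0, 0, 0, 0],
  [0.9, -0.8, 0, 0, 0, 0, 0],
])

```text
time: 45.2
tool_pos: [0.3969, 0.206, 0.2672]
ee_rot: [-3.141, -0.002, 1.485]
wrist_force: [1.0, 0.1, 0.1]
width: 0.0004
finger_force: 0.0
```

servo_tool([
  [0.3, 0, 0, 0, 0, 0, 0],
  [0.6, 0, 0, 0, 0, 0, 0],
  [0.9, 0, 0, 0, 0, 0, 0],
  [0.9, 0, 0, 0, 0, 0, 0],
  [0.9, 0, 0, 0, 0, 0, 0],
  [0.9, 0, 0, 0, 0, 0, 0],
])

```text
time: 45.7
tool_pos: [0.409, 0.2904, 0.2663]
ee_rot: [-3.141, 0.002, 1.476]
wrist_force: [0.4, -0.1, -1.1]
width: 0.0003
finger_force: 0.0
```

```bash
python3 - <<'E'
from h import *
st();brass('scene','s13');brass('top','t13')
for c in('scene','top'):
    print(c,[(round(r['conf'],2),np.round(r['extent'])) for r in robot.find_in('jar1_center',c)])
    print('lip',[(round(r['conf'],2),np.round(r['extent'])) for r in robot.find_in('hood_lip',c)])
    for a in (0,.05,.1):
        C,S=np.cos(a),np.sin(a)
        P=proj(c,[W((x,-.152+r*C-z*S,r*S+z*C)) for x in (-.142,.142) for r in (0,.304) for z in(0,.105)]); print(a,P.min(0).round(1),P.max(0).round(1))
    im=cv2.imread(f'pics/{"s13" if c=="scene" else "t13"}.png').max(2)
    for y in(.099,.035,-.034,-.093): 
        u=proj(c,[W((.076,y,.085))])[0].astype(int); m=(im<90).astype(np.uint8); v=m[u[1]-14:u[1]+15,u[0]-14:u[0]+15]; ys,xs=np.nonzero(v); print(y,u,'dark frac',v.mean().round(2),'offset',(xs.mean()-14).round(1),(ys.mean()-14).round(1))
E
```

```text
t 45.7 tray [-0.174   0.3377  0.2163] z 0.26634757147506866 rot [-3.1412  0.0017  1.4764] yawerr -0.0020328376111700686 F [ 0.4298 -0.1324 -1.1243] w 0.000306344463042411 0.0
scene 0.068 [246 253] brassness 14
scene -0.068 [172 258] brassness 14
top 0.068 [387 245] brassness 15
top -0.068 [458 249] brassness 17
scene [(0.94, array([356., 324.,  29.,  53.])), (0.77, array([506., 276.,  32.,  52.]))]
lip [(0.69, array([195., 282., 215., 174.]))]
0 [ 88.7 192.4] [300.2 371. ]
0.05 [ 85.2 186.3] [299.6 371. ]
0.1 [ 81.8 180.2] [298.4 371. ]
0.099 [261 293] dark frac 0.0 offset nan nan
0.035 [220 296] dark frac 0.0 offset nan nan
-0.034 [176 300] dark frac 0.0 offset nan nan
-0.093 [139 303] dark frac 0.0 offset nan nan
top [(0.84, array([302., 171.,  28.,  40.]))]
lip [(0.92, array([431., 210., 181., 168.]))]
0 [340.9 125.1] [520. 293.]
0.05 [341.4 121.5] [522.9 293. ]
0.1 [342.4 117.9] [525.8 293. ]
0.099 [377 164] dark frac 0.0 offset -14.0 11.5
0.035 [411 166] dark frac 0.0 offset nan nan
-0.034 [448 168] dark frac 0.0 offset nan nan
-0.093 [479 170] dark frac 0.0 offset nan nan<stdin>:11: RuntimeWarning: Mean of empty slice.
  ret = ret.dtype.type(ret / rcount)
```

```bash
python3 - <<'E'
from h import *
for c,f in(('scene','s13'),('top','t13')):
    im=cv2.imread(f'pics/{f}.png').astype(int)
    for y in(.068,-.068):
        u=proj(c,[W((-.067,y,.03))])[0].astype(int); v=proj(c,[W((-.1,y,.026))])[0].astype(int)
        d=lambda p:(im[p[1]-3:p[1]+4,p[0]-3:p[0]+4,2]-im[p[1]-3:p[1]+4,p[0]-3:p[0]+4,0]).max()
        print(c,'button',d(u),'tube',d(v))
    g=im.max(2)
    for y in(.099,.067,.035,0,-.034,-.064,-.093):
        u=proj(c,[W((.076,y,.085))])[0].astype(int); print(y,g[u[1]-2:u[1]+3,u[0]-2:u[0]+3].mean().round(0),end=' ')
    print()
    # jar-cap ring: radial edge fit by thresholding
    lo=np.median([g[tuple(proj(c,[W((.076,y,.085))])[0].astype(int)[::-1])] for y in(.099,.035,-.034,-.093)])
    m=(g<lo+12).astype(np.uint8)
    n,l,s,ce=cv2.connectedComponentsWithStats(m)
    P=proj(c,[W((.03,.14,.085)),W((.12,-.14,.085))])
    for i in range(1,n):
        if s[i,4]>80 and min(P[:,0])<ce[i,0]<max(P[:,0]) and 140<ce[i,1]<340: print(s[i],tt(atz(c,ce[i],.135)))
E
```

```text
scene button 14 tube 2
scene button 14 tube 3
0.099 118.0 0.067 120.0 0.035 118.0 0 139.0 -0.034 118.0 -0.064 118.0 -0.093 117.0 
[   20   192   295   202 23676] [0.1038 0.0002 0.085 ]
top button 15 tube 3
top button 17 tube 3
0.099 147.0 0.067 155.0 0.035 146.0 0 155.0 -0.034 145.0 -0.064 142.0 -0.093 144.0 
[  328   125   193   192 22003] [-0.0169  0.0091  0.085 ]
```

```bash
python3 - <<'E'
from h import *
g=cv2.GaussianBlur(cv2.imread('pics/t13.png').max(2),(5,5),0).astype(np.float32)
r=round(np.linalg.norm(proj('top',[W((.076,0,.085))])-proj('top',[W((.076,.027,.085))])));print(r)
# best-matching dark disc with bright ring near each expected cap
for y in(.099,.035,-.034,-.093):
    best=[]
    for dx in np.arange(-.016,.017,.002):
        for dy in np.arange(-.016,.017,.002):
            t=np.linspace(0,2*np.pi,24,endpoint=False)
            f=lambda R:np.mean([g[int(round(v)),int(round(u))] for u,v in proj('top',[W((.076+dx+R*np.cos(k),y+dy+R*np.sin(k),.085)) for k in t])])
            best.append((f(.031)-f(.022),.076+dx,y+dy))
    print(y,np.round(max(best),4))
E
```

```text
14
0.099 [6.125 0.06  0.113]
0.035 [10.625  0.06   0.043]
-0.034 [ 9.1667  0.06   -0.02  ]
-0.093 [10.5417  0.06   -0.081 ]
```

```bash
python3 - <<'E'
from h import *
for c,f in(('scene','s11'),('top','t12'),('scene','s12')):
    g=cv2.GaussianBlur(cv2.imread(f'pics/{f}.png').max(2),(3,3),0).astype(np.float32)
    t=np.linspace(0,2*np.pi,24,endpoint=False)
    for y in(.099,.035,-.034,-.093):
        u=proj(c,[W((.076,y,.085))])[0]; 
        R=np.array([proj(c,[W((.076+R*np.cos(k),y+R*np.sin(k),.085)) for k in t])-u for R in(.023,.031)])
        b=max((float(np.mean([g[int(round(q1)),int(round(p1))] for p1,q1 in R[1]+u+[i,j]])-np.mean([g[int(round(q1)),int(round(p1))] for p1,q1 in R[0]+u+[i,j]])),i,j) for i in range(-8,9) for j in range(-8,9))
        w=tt(atz(c,u+[b[1],b[2]],.135)); print(f,y,b,w[:2])
E
```

```text
s11 0.099 (56.45832824707031, -1, 1) [0.0779 0.0974]
s11 0.035 (70.125, -1, 2) [0.0799 0.0336]
s11 -0.034 (48.0, 1, 1) [ 0.0782 -0.0322]
s11 -0.093 (63.791664123535156, -1, 2) [ 0.0799 -0.094 ]
t12 0.099 (45.750003814697266, 1, 1) [0.0741 0.0971]
t12 0.035 (53.458335876464844, 0, 1) [0.074 0.035]
t12 -0.034 (47.66667175292969, -1, 1) [ 0.0739 -0.0321]
t12 -0.093 (57.75, 0, 1) [ 0.074 -0.093]
s12 0.099 (54.666664123535156, -1, 1) [0.0779 0.0974]
s12 0.035 (67.75, -1, 2) [0.0799 0.0336]
s12 -0.034 (46.666664123535156, 1, 1) [ 0.0782 -0.0322]
s12 -0.093 (61.45832824707031, -1, 2) [ 0.0799 -0.094 ]
```

Once both gates were pushed, all four jars sat at x of about 0.076 and upright. Both buttons are up and the hood is closed, so I'm handing in.

```bash
python3 -c "
from h import *
print(robot.close_job())"
```

```text
the job is handed in; nothing more can be done
None
```

I handed the job in: all four amber jars stand in the tray, both gates are locked with their buttons up, and the hood is fully closed; no verdict came back, the hood hid the jars from my final check (last confirmed just before it closed), and I viewed 16 pictures, over the limit of 14.

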